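# Load the vibratory finisher with turned collars

## Robot

A 6-joint arm with a two-finger parallel gripper is mounted at the origin on the work surface. World frame = base frame: x ahead of the robot, y to its left, z up, the work surface at z = 0. Lengths are in mm, angles in rad, forces in N, time in s.
With the tool pointing down it reaches from about 425 to 950 mm from the base axis. Payload 3.5 kg.
Tool frame: the origin (TCP) lies between the finger pads; the fingertips stand 25 mm ahead of it and the grasp point (between the pads) lies 6 mm ahead of it; z points along the fingers, y is the direction in which the jaws open and shut (so a half turn about z gives the same grasp; the last joint's range is limited). The gripper opens to 85 mm and grips with 20 to 120 N. Pads are 22 mm wide; open, the fingers measure 114 mm over their backs; the gripper's body (76 mm by 85 mm) begins 54 mm behind the grasp point. The pads swing forward as they close: fully open they stand 13 mm farther back than shut.
Start: joints at [1.17, 0.286, 1.577, -0, 1.279, -0.15], TCP at [167.484, 653.877, 217.325] pointing down, gripper open.
Joint ranges: [-2.77, 2.77], [-0.9, 2.22], [0.21, 2.48], [-1.53, 4.67], [0.24, 2.81], [-2.84, 2.84]. Speed limits (rad/s): [2.79, 2.79, 3.14, 3.14, 3.14, 3.14].

## Interface

Orientations are given as [roll, pitch, yaw] about the fixed x, y, z axes, in that order (R = Rz(yaw) Ry(pitch) Rx(roll)).
In Python, from cell import ctrl gives the robot as it stands.
- The arm moves only by the tool arm_command, never from a script. Its argument "series" is text: rows parted by semicolons, each of 5 numbers parted by spaces: the shift along the tool's x, y, z in units of 0.05 m (1.0 is 0.05 m), then the turn about the tool's z in units of 4 degrees (1.0 is 4 degrees), then the opening, from -1 (shut) to 1 (fully open). A call has 1 to 8 rows; each row shifts and turns the commanded pose from where the row before left it, along the tool's axes as they then stand; what a row does not reach is not made up. A row lasts 1/10 s, in which the tool goes at most 50 mm and 8.59 degrees, less where a joint would pass 70% of its speed; a pose out of reach is approached as far as the arm can. A call with a number of a shift or a turn outside -1 to 1 is refused whole. A call with a gripper value outside its range is refused whole. The fingers move at their own pace and stop on an object; "newtons" is the grip in N (left out, the last holds). Time passes only in rows, so rows that do not move let the fingers close. It gives the time, the measured TCP pose, the force and the opening at its end, in the units of the state.
- ctrl.get_state(): the state, without advancing time (a new reading comes with each control period).
- ctrl.grab_frame(name): name is "scene" or "top" or "wrist"; returns (picture, depth): 400x640x3 uint8, blue, green, red; 400x640 float32, mm along the optical axis (not along the pixel's ray), 0 where there is no reading.
- ctrl.camera_params(name): a dict with "fovy" (degrees; the focal length in pixels is half the picture's height over the tangent of half this angle, whatever the lens; pixels are square), "cx", "cy" (the principal point, pixels), "xyz" and "rotation" of the camera in the world; the wrist camera has in their place "mount" (4x4, takes a point from camera to tool coordinates, whose origin is the TCP and whose axes are the flange's). Camera axes: x right, y down, z forward; pixel columns grow to the right and rows downward; lengths in mm; the calibration is good to about 2 mm. The wrist camera is an equidistant fisheye: a pixel r from the principal point sees the ray r / f radians off the axis. A picture is of the moment at which its call begins: read the wrist's pose just before it. camera_params takes no time and is no camera call.
- ctrl.finish_job(): hands the job in, once; it reports no verdict.
Trained networks look in the newest picture that a camera, given by its name, has taken for a name from the list of things; names that differ only in an ending like _2 or _b are one class to them, and where a whole thing is asked for, a point or a joint stands for the part that bears it (a point fixed in the world has none). Each returns a list of dicts, best first, with "p" (0 to 1); they miss things now and then, are a little off and sometimes report something else, mostly with a low value. They report only what shows in the picture. A call takes as long as a camera call. They do not tell look-alikes from the thing itself.
- ctrl.look_for(name, camera): "extent" ([left, top, right, bottom] as shares, 0 to 1, of the picture: columns of its width, rows of its height, round what is visible of it).
- ctrl.cut_out(name, camera): "pixels" (400x640 bool, what is visible of it) and "extent" ([left, top, right, bottom] as shares, 0 to 1, of the picture: columns of its width, rows of its height, round what is visible of it).
The state is a dict: "clock": time; "joint_pos": joint angles; "qvel": joint speeds; "effort": joint torques, N m; "tcp_pos": TCP position; "tool_rot": TCP orientation; "force": force on the tool from outside, world axes, zero at the start; "moment": the same for the moment, N m; "opening": opening from 0.0 (shut) to 1.0 (fully open).
Only numpy, scipy, OpenCV 4.12 (cv2) and the standard library are available. Lean on these libraries where they do the work, as an engineer would, in place of code of your own. Each camera call takes 0.05 s, during which the arm holds its last target.

## Task

Take the cover off the finishing machine: slide it until its keyholes' wide ends are at the studs, lift it off, and lay it flat on the bench, handle up. Then pick up the dipper cup, pour all eight collars into the machine's trough without spilling any, and stand the cup upright on the bench again. Leave the other things on the bench where they are.

Things in the scene. Friction and masses are not known exactly. Their poses are not given: they have to be found in the camera images.
- trough_mouth (a point): Centre of the open mouth of the trough of the grey vibratory finishing machine (fixed; its turn varies), level with the trough's rim, 175 mm above the bench. z up, x along the trough's length, y across. Inside 168 mm (x) by 140 mm (y), 80 mm deep, lower corners sloped. The machine's outline is 240 mm (x) by 200 mm (y)
- stud_a (a point): One of two upright steel studs on the trough's end rims, 98 mm to -x of the mouth's centre, at y = 0; this point is at rim height on its axis. Neck 7 mm thick, round head 14 mm wide, its top 11 mm above the rim; 3 mm of play between cover and head. Axes as the trough's
- stud_b (a point): The other stud, 98 mm to +x of the mouth's centre; else like stud_a
- cover_handle (a point): The machine's loose cover: aluminium plate 228 mm (its x) by 170 mm (its y), 4 mm thick, 0.3 to 0.6 kg. This point is the middle of its handle, a round bar 12 mm thick along the cover's x, with legs at x = -50 and +50 mm, its centre 38 mm above the plate's underside. z up; x and y lie as the trough's. At the start it lies on the rim, held down by the stud heads
- wide_a (a point): Centre of the wide end (26 mm) of the cover's keyhole for stud_a, at the plate's underside, 98 mm to -x and 26 mm to -y of the handle's middle. The slot's narrow part (10 mm wide) runs from it along the cover's +y for 26 mm. The stud starts in the narrow part, 21 to 26 mm from this point: slide the cover along +y until this point is at the stud (within 5 mm), then lift straight up
- wide_b (a point): The same for the keyhole of stud_b, 98 mm to +x and 26 mm to -y of the handle's middle
- cup_mid (a point): The dipper cup: pressed steel, flared, 68 mm wide at the base, 112 mm wide at the rim, 66 mm high, 3 mm wall, about 0.2 kg empty. This point is on its axis, half-way up (33 mm above its underside). Axes: z up along the cup's axis, -x towards its handle. It stands on the bench at the start, turned any way within about 65 degrees of handle-towards-the-robot, with all eight collars in it
- cup_grip (a point): Middle of the grip of the cup's handle: a straight round black tube 18 mm thick, level along the cup's x, from 56 to 159 mm from the cup's axis. This point is 100 mm from the cup's axis (cup's -x), 54 mm above the cup's underside. Axes as the cup's
- collar0_mid (a point): Turned aluminium collar, 24 mm across and 18 mm long, about 20 g; this point is its centre, z its axis. All eight are alike and start in the cup, with their centres less than 40 mm above its floor
- collar1_mid (a point): Another collar, like collar0
- collar2_mid (a point): Another collar, like collar0
- collar3_mid (a point): Another collar, like collar0
- collar4_mid (a point): Another collar, like collar0
- collar5_mid (a point): Another collar, like collar0
- collar6_mid (a point): Another collar, like collar0
- collar7_mid (a point): Another collar, like collar0
- oil_jar: Bystander: closed amber glass jar, 66 mm wide, 85 mm high, loose, upright. Origin: centre of its underside
- vee_block: Bystander: dark steel vee block, 75 x 60 mm, 57 mm high, heavy. Origin: centre of its underside, z up, its length along x
- drill_stand: Bystander: wooden drill stand, fixed, 50 mm (x) by 90 mm (y), drills standing up to 85 mm above the bench. Origin: centre of its underside
- height_gauge: Bystander: height gauge, fixed: base 100 mm (x) by 70 mm (y), 32 mm high, with an upright post to 330 mm above the bench 20 mm to +x of the origin, and an arm at 160 mm height that reaches 65 mm towards -x. Origin: centre of the base's underside
- air_drill: Bystander: straight air drill lying on the bench along its x, 240 mm long (from -97 to +144 mm), 45 mm high, loose. Origin under its body
- hammer: Bystander: hammer lying on the bench, 260 mm long along its x, under 50 mm high, loose
- wire_brush: Bystander: hand brush lying on the bench, 220 mm long along its x, under 50 mm high, loose
Mind the look-alikes: they are no part of the job. Leave any blue or red look-alike of the part that bears cup_mid alone.

How it is judged:
By the outcome, as a careful person would: the job done as asked, in the order asked, and still so for the second after the job is handed in, with the robot touching nothing.
It also fails if it takes over 72 s, if anything falls off the work surface, if the arm or the gripper's body presses on something with over 40 N, if the wrist force passes 120 N, or if a joint passes its speed limit or range.

## Working session

There is one attempt and no reset: what is moved stays moved. The work goes in short steps, Python scripts to look and compute and a tool call to move; the robot and the scene stay as the last step left them, time stands still between calls to the robot, and variables do not carry over. Pictures are saved under pics/ and viewed, and the job is handed in when it is done.

Besides the shell and the picture viewer there is one more tool, called after "Call:" in YAML: its name, and indented under it one key for each argument. arm_command: Moves the arm, as the interface text tells. Shifts and turns lie within -1 to 1; 1 stands for 0.05 m of shift or 4 degrees of turn. Its arguments: {"type":"object","properties":{"series":{"type":"string"},"newtons":{"type":"number"}},"required":["series"]}

```bash
ls; mkdir -p pics; cat > h.py <<'E'
import numpy as np, cv2
from scipy.spatial.transform import Rotation as Ro
from cell import ctrl
def cam(name):
    p=ctrl.camera_params(name); f=200/np.tan(np.radians(p["fovy"])/2); return p,f
def world(name,u,v,d,st=None):
    p,f=cam(name)
    x=(np.asarray(u)-p["cx"]);y=(np.asarray(v)-p["cy"])
    if name!="wrist":
        P=np.stack([x/f*d,y/f*d,d*np.ones_like(x*1.0)],-1)
        return P@np.array(p["rotation"]).T+np.array(p["xyz"])
    r=np.hypot(x,y)+1e-9;t=r/f
    P=np.stack([x/r*np.tan(t)*d,y/r*np.tan(t)*d,d*np.ones_like(x*1.0)],-1)
    M=np.array(p["mount"]);P=P@M[:3,:3].T+M[:3,3]
    R=Ro.from_euler('xyz',st["tool_rot"]).as_matrix()
    return P@R.T+np.array(st["tcp_pos"])
def cloud(name,d,st=None):
    v,u=np.mgrid[0:400,0:640]
    return world(name,u.astype(float),v.astype(float),d,st)
def proj(name,P):
    p,f=cam(name)
    Q=(np.asarray(P)-np.array(p["xyz"]))@np.array(p["rotation"])
    return np.stack([Q[...,0]/Q[...,2]*f+p["cx"],Q[...,1]/Q[...,2]*f+p["cy"]],-1)
E
python3 - <<'E'
from h import *
s=ctrl.get_state();print(s)
for n in ["scene","top","wrist"]:
    p=ctrl.camera_params(n);print(n,p)
    st=ctrl.get_state();im,d=ctrl.grab_frame(n);cv2.imwrite(f"pics/{n}0.png",im);np.save(f"{n}0.npy",d);cv2.imwrite(f"{n}0.png",im)
E
```

```text
pics
{'clock': 0.0, 'joint_pos': array([ 1.17002044e+00,  2.87179365e-01,  1.57821636e+00,  5.68622718e-06,
        1.27861548e+00, -1.49975187e-01]), 'qvel': array([ 0.00057009, -0.00061945,  0.00069207, -0.00011561,  0.0006596 ,
        0.00125178]), 'effort': array([-1.02030037e-03, -4.05976152e+01, -2.92627949e+01, -2.10026578e-04,
        5.83627334e-03, -4.63519569e-06]), 'tcp_pos': array([167.19442239, 653.2316497 , 215.91679125]), 'tool_rot': array([-3.13920206e+00, -3.66745042e-04,  2.89078988e+00]), 'force': array([ 0.68185962, -0.9950913 ,  0.24802122]), 'moment': array([-0.03624177,  0.02108824,  0.0454604 ]), 'opening': 1.0019656847534932}
scene {'fovy': 57.73066289745954, 'cx': 317.62851341785824, 'cy': 201.71297671444015, 'xyz': array([1378.16682634,  197.85641477,  767.4485412 ]), 'rotation': array([-2.20245312,  0.01386278,  1.80904816])}
top {'fovy': 54.262824494490616, 'cx': 321.0675543153361, 'cy': 197.29478101147419, 'xyz': array([ 287.59347286,   10.54862403, 1300.77804661]), 'rotation': array([-2.92859638, -0.00600569, -1.60673291])}
wrist {'fovy': 65.70646984690485, 'cx': 318.4951549466251, 'cy': 195.239896073977, 'mount': array([[ 4.16560314e-04, -9.47768738e-01, -3.18958062e-01,
         8.09403939e+01],
       [ 9.99999698e-01,  1.85661936e-04,  7.54317381e-04,
         4.72369252e-01],
       [-6.55700061e-04, -3.18958280e-01,  9.47768530e-01,
        -1.55060363e+02],
       [ 0.00000000e+00,  0.00000000e+00,  0.00000000e+00,
         1.00000000e+00]])}
```

```bash
sed -i 's/np.array(p\["rotation"\])/Ro.from_euler("xyz",p["rotation"]).as_matrix()/g' h.py; python3 -c "
import cv2
cv2.imwrite('pics/top0b.png',cv2.resize(cv2.imread('top0.png'),(800,500),interpolation=cv2.INTER_CUBIC))"
```

```text
(no output)
```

View pics/top0.png

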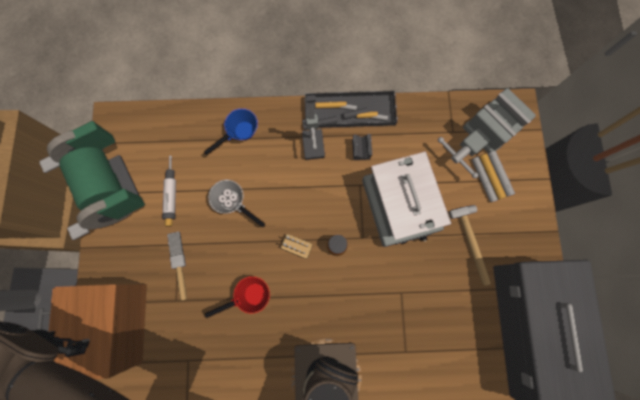

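View pics/scene0.png

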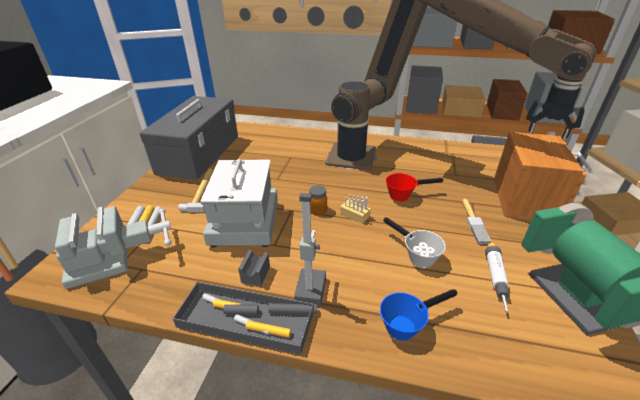

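View pics/wrist0.png

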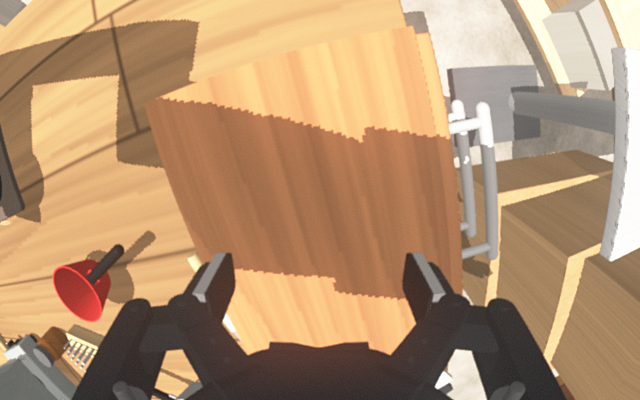

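```bash
python3 - <<'E'
from h import *
d=np.load("top0.npy");im=cv2.imread("top0.png")
P=cloud("top",d)
print(P[196,226],P[190,407],P[300,330])
# ortho map: x 0..1000 up, y 700..-700 ; 2mm/px? -> 1.75mm
s=1.75;W,H=800,580
yy=700-np.arange(W)*s; xx=1000-np.arange(H)*s
X,Y=np.meshgrid(xx,yy,indexing='ij')
for z,n in((0,'o0'),(179,'o179')):
    uv=proj("top",np.stack([X,Y,np.full_like(X,z)],-1)).astype(np.float32)
    o=cv2.remap(im,uv[...,0],uv[...,1],cv2.INTER_CUBIC)
    for k in range(-600,700,100):
        c=int((700-k)/s);cv2.line(o,(c,0),(c,H),(255,255,255) if k==0 else (120,120,120),1);cv2.putText(o,str(k),(c,10),0,.35,(0,255,255),1)
    for k in range(100,1000,100):
        c=int((1000-k)/s);cv2.line(o,(0,c),(W,c),(120,120,120),1);cv2.putText(o,str(k),(0,c),0,.35,(0,255,255),1)
    cv2.imwrite(f"pics/{n}.png",o)
c=cv2.resize(im[140:255,350:470],None,fx=5,fy=5,interpolation=cv2.INTER_CUBIC);cv2.imwrite("pics/mach.png",c)
sc=cv2.imread("scene0.png");cv2.imwrite("pics/mach_s.png",cv2.resize(sc[140:260,190:300],None,fx=5,fy=5,interpolation=cv2.INTER_CUBIC))
E
```

```text
[575.84612768 307.59353134  36.60439968] [ 543.55851236 -260.12974613  176.84166363] [228.47412573 -24.08083102  -3.43195497]
```

View pics/o0.png

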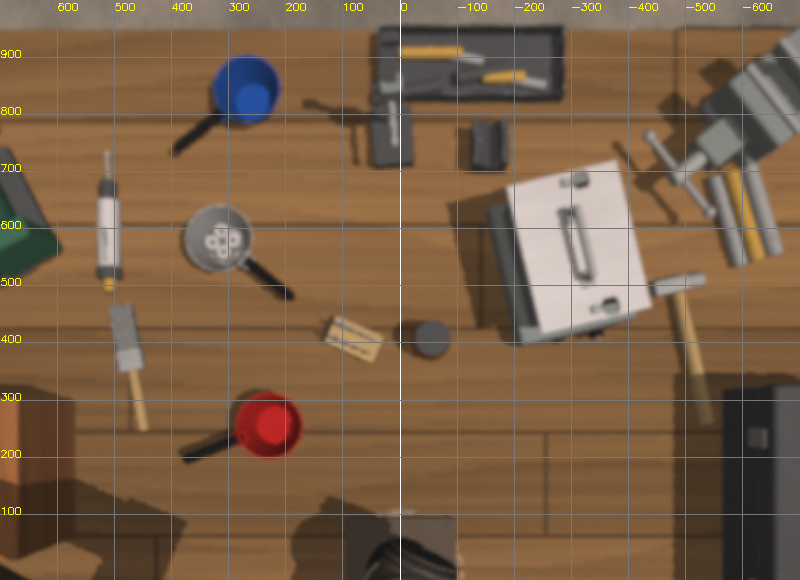

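View pics/mach.png

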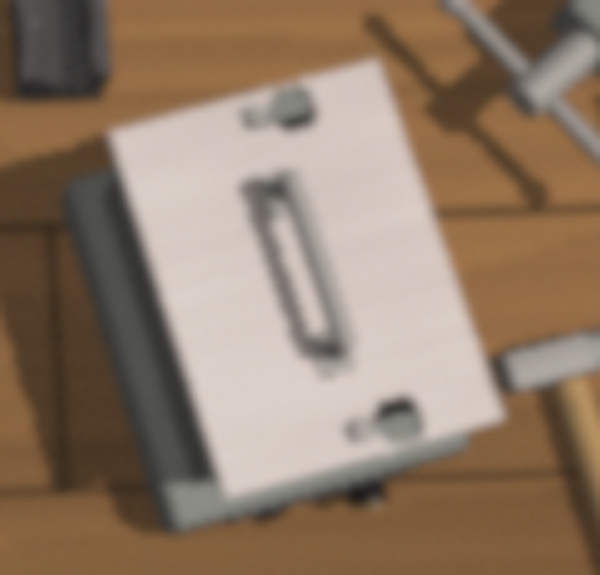

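View pics/mach_s.png

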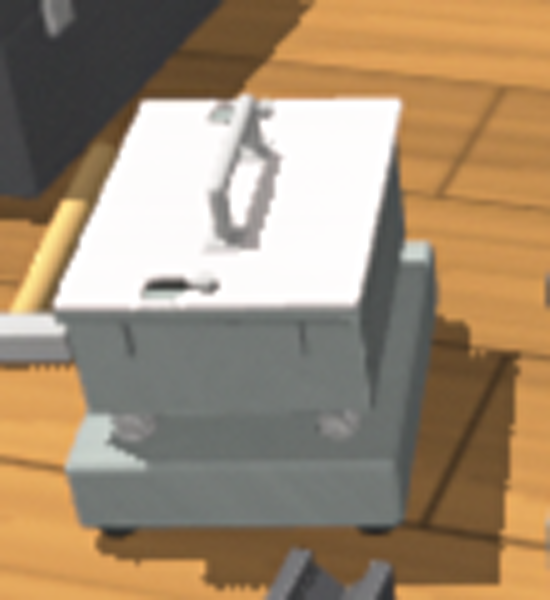

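```bash
python3 - <<'E'
from h import *
d=np.load("top0.npy");P=cloud("top",d);v,u=np.mgrid[0:400,0:640]
roi=(u>350)&(u<470)&(v>135)&(v<260)
m=roi&(P[...,2]>168)&(P[...,2]<190);Q=P[m]
print(Q[:,2].mean(),m.sum());r=cv2.minAreaRect(Q[:,:2].astype(np.float32));print(r)
m=roi&(P[...,2]>200);Q=P[m];print(Q.mean(0),np.percentile(Q[:,2],[5,50,95]),cv2.minAreaRect(Q[:,:2].astype(np.float32)))
d2=np.load("scene0.npy");S=cloud("scene",d2)
roi=(u>190)&(u<300)&(v>140)&(v<260)
m=roi&(S[...,2]>170)&(S[...,2]<188);Q=S[m];print('scene',Q[:,2].mean(),cv2.minAreaRect(Q[:,:2].astype(np.float32)))
m=roi&(S[...,2]>200)&(S[...,2]<230);Q=S[m];print(Q.mean(0),cv2.minAreaRect(Q[:,:2].astype(np.float32)))
for n in("cover_handle","cup_mid"):
    for c in ("top","scene"):
        for r in ctrl.cut_out(n,c)[:4]:
            m=r["pixels"];PP=(P if c=="top" else S)[m];print(n,c,r["p"],np.round(np.array(r["extent"])*[640,400,640,400]),np.round(np.median(PP,0)),np.round(PP.mean(0)))
E
```

```text
178.20194969614707 4168
((530.482666015625, -270.2354736328125), (230.78207397460938, 173.35818481445312), 13.720463752746582)
[ 453.94856562 -182.97401675  548.93257024] [ 211.59881232  218.25576178 1300.77804661] ((405.52734375, -158.082763671875), (93.12415313720703, 400.8835144042969), 48.04507827758789)
scene 176.4959605758511 ((627.939453125, -214.36151123046875), (484.47576904296875, 222.83766174316406), 29.105880737304688)
[ 540.6144008  -262.85357897  213.00160817] ((533.98193359375, -265.54205322265625), (107.70588684082031, 11.74569034576416), 13.474191665649414)
cover_handle top 0.68 [373. 154. 449. 239.] [ 526. -265.  178.] [ 526. -267.  183.]
cover_handle scene 0.94 [202. 160. 269. 204.] [ 550. -259.  177.] [ 548. -260.  180.]
cup_mid top 0.92 [205. 275. 269. 315.] [246. 233.  36.] [249. 238.  39.]
cup_mid top 0.68 [208. 176. 266. 225.] [564. 298.  46.] [561. 291.  46.]
cup_mid top 0.67 [206. 108. 258. 155.] [827. 270.  37.] [818. 271.  39.]
cup_mid scene 0.98 [385. 222. 444. 267.] [542. 294.  48.] [558. 292.  46.]
cup_mid scene 0.8 [384. 176. 443. 205.] [231. 226.  46.] [251. 234.  43.]
cup_mid scene 0.73 [382. 289. 459. 342.] [792. 265.  40.] [801. 269.  39.]
```

```bash
cat > plan.py <<'E'
import sys,numpy as np
from h import *
def plan(way,g,start=None,maxstep=45):
    """way: list of (x,y,z,yawdeg,[n]) ; prints rows"""
    s=ctrl.get_state()
    p=np.array(s["tcp_pos"],float);yaw=np.degrees(s["tool_rot"][2])
    if start is not None: p=np.array(start[:3],float);yaw=start[3]
    rows=[]
    for w in way:
        t=np.array(w[:3],float);dy=(w[3]-yaw+180)%360-180
        n=max(int(np.ceil(np.linalg.norm(t-p)/maxstep-1e-6)),int(np.ceil(abs(dy)/4-1e-6)),1)
        if len(w)>4:n=max(n,w[4])
        for i in range(n):
            q=p+(t-p)/(n-i)
            tu=-((w[3]-yaw+180)%360-180)/(n-i)
            R=Ro.from_euler('xyz',[np.pi,0,np.radians(yaw)]).as_matrix()
            sh=np.round(R.T@(q-p)/50,3);tu=np.round(tu/4,3)
            rows.append((*sh,tu,g)); p=p+R@sh*50; yaw-=tu*4
    for i in range(0,len(rows),8):
        print("; ".join(" ".join(f"{a:.3g}" for a in r) for r in rows[i:i+8]))
    print("end",np.round(p,1),round(yaw,1))
E
python3 - <<'E'
from plan import *
plan([(330,420,300,165.6),(470,120,330,179),(520,-240,340,193.5)],1,start=(167.5,653.9,217.3,165.6))
E
```

```text
-0.616 -0.532 -0.236 -0 1; -0.616 -0.532 -0.236 -0 1; -0.616 -0.532 -0.236 -0 1; -0.616 -0.532 -0.236 -0 1; -0.616 -0.532 -0.237 -0 1; -0.616 -0.531 -0.236 -0 1; -0.615 -0.532 -0.237 -0 1; -0.526 -0.639 -0.075 -0.419 1
-0.507 -0.655 -0.075 -0.419 1; -0.487 -0.669 -0.075 -0.419 1; -0.467 -0.683 -0.075 -0.419 1; -0.447 -0.696 -0.075 -0.419 1; -0.427 -0.709 -0.075 -0.418 1; -0.406 -0.721 -0.075 -0.419 1; -0.385 -0.733 -0.075 -0.418 1; -0.125 -0.798 -0.022 -0.403 1
-0.103 -0.801 -0.022 -0.403 1; -0.08 -0.804 -0.022 -0.403 1; -0.057 -0.806 -0.022 -0.403 1; -0.035 -0.807 -0.022 -0.403 1; -0.012 -0.808 -0.022 -0.403 1; 0.011 -0.807 -0.023 -0.402 1; 0.034 -0.807 -0.022 -0.403 1; 0.056 -0.805 -0.023 -0.402 1
end [ 520. -240.  340.] 193.5
```

Call:
arm_command:
  series: "-0.62 -0.53 -0.24 0 1; -0.62 -0.53 -0.24 0 1; -0.62 -0.53 -0.24 0 1; -0.62 -0.53 -0.24 0 1; -0.62 -0.53 -0.24 0 1; -0.62 -0.53 -0.24 0 1; -0.62 -0.53 -0.24 0 1; -0.53 -0.64 -0.08 -0.42 1"

```text
clock: 1.15
tcp_pos: [350.8, 381.8, 307.2]
tool_rot: [3.139, 0.002, 2.921]
force: [0.2, 0.7, 0.7]
opening: 1.006
```

Call:
arm_command:
  series: "-0.51 -0.65 -0.08 -0.42 1; -0.49 -0.67 -0.08 -0.42 1; -0.47 -0.68 -0.08 -0.42 1; -0.45 -0.7 -0.08 -0.42 1; -0.43 -0.71 -0.08 -0.42 1; -0.41 -0.72 -0.08 -0.42 1; -0.39 -0.73 -0.08 -0.42 1; -0.13 -0.8 -0.02 -0.4 1"

```text
clock: 1.95
tcp_pos: [480.2, 78.7, 334.9]
tool_rot: [-3.142, 0.001, -3.129]
force: [1.2, 0.8, -0.9]
opening: 1.003
```

Call:
arm_command:
  series: "-0.1 -0.8 -0.02 -0.4 1; -0.08 -0.8 -0.02 -0.4 1; -0.06 -0.81 -0.02 -0.4 1; -0.04 -0.81 -0.02 -0.4 1; -0.01 -0.81 -0.02 -0.4 1; 0.01 -0.81 -0.02 -0.4 1; 0.03 -0.81 -0.02 -0.4 1; 0.06 -0.81 -0.02 -0.4 1"

```text
clock: 2.75
tcp_pos: [524.0, -242.0, 342.5]
tool_rot: [-3.141, 0.0, -2.906]
force: [-0.1, 0.8, 0.6]
opening: 0.998
```

Call:
arm_command:
  series: "0 0 0 0 1; 0 0 0 0 1; 0 0 0 0 1"

```text
clock: 3.05
tcp_pos: [524.0, -239.4, 342.4]
tool_rot: [3.141, 0.0, -2.906]
force: [-0.1, -0.1, -0.1]
opening: 1.001
```

```bash
python3 - <<'E'
from h import *
s=ctrl.get_state();print(s["clock"],s["tcp_pos"],np.degrees(s["tool_rot"]),s["joint_pos"],s["force"])
im,d=ctrl.grab_frame("wrist");cv2.imwrite("pics/w1.png",im);np.save("w1.npy",d)
np.save("w1s.npy",s,allow_pickle=True)
im,d=ctrl.grab_frame("top");cv2.imwrite("pics/t1.png",im);np.save("t1.npy",d)
E
```

```text
3.05 [ 524.02012886 -239.3732668   342.36397669] [ 1.79975982e+02  6.54848336e-03 -1.66498983e+02] [-6.04714892e-01 -7.68466695e-04  1.67153696e+00  3.66645213e-04
  1.47106017e+00 -2.41118499e+00] [-0.12380922 -0.05310517 -0.07962106]
```

View pics/w1.png

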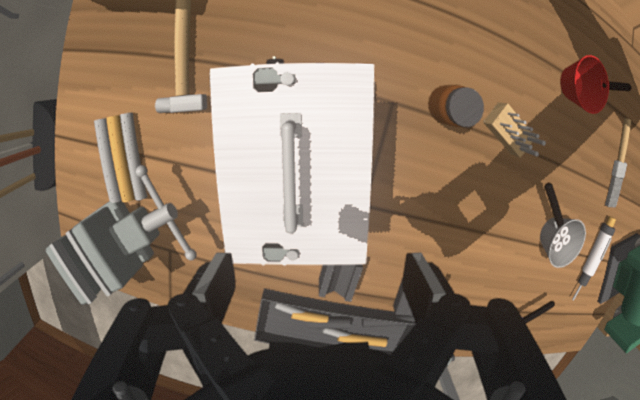

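```bash
python3 - <<'E'
from h import *
s=np.load("w1s.npy",allow_pickle=True).item();d=np.load("w1.npy")
P=cloud("wrist",d,s);v,u=np.mgrid[0:400,0:640]
roi=(u>200)&(u<380)&(v>55)&(v<270)
m=roi&(P[...,2]>165)&(P[...,2]<185);Q=P[m];print(np.median(Q[:,2]),cv2.minAreaRect(Q[:,:2].astype(np.float32)))
m=roi&(P[...,2]>205)&(P[...,2]<235);Q=P[m];print(Q.mean(0),np.percentile(Q[:,2],[5,95]),cv2.minAreaRect(Q[:,:2].astype(np.float32)))
# pixel points: stud heads and wide holes at z 186 / 177
for n,uv,z in (("studnear",(288,78),184),("wide",(266,79),177),("studfar",(292,254),184),("widefar",(272,254),177)):
    # ray with z
    a=world("wrist",np.array([uv[0]*1.]),np.array([uv[1]*1.]),100.,s)[0];b=world("wrist",np.array([uv[0]*1.]),np.array([uv[1]*1.]),400.,s)[0]
    t=(z-a[2])/(b[2]-a[2]);print(n,np.round(a+t*(b-a),1),P[uv[1],uv[0]])
im=cv2.imread("pics/w1.png")
a=cv2.resize(im[60:105,245:320],None,fx=8,fy=8,interpolation=cv2.INTER_NEAREST);b=cv2.resize(im[235:275,245:320],None,fx=8,fy=8,interpolation=cv2.INTER_NEAREST)
cv2.imwrite("pics/key.png",np.vstack([a,b])[:600])
E
```

```text
177.51025403258703 ((531.2305908203125, -267.9313659667969), (231.38955688476562, 173.0281219482422), 13.614388465881348)
[ 526.65628257 -267.44823019  216.1586591 ] [213.18074648 218.23680108] ((530.15576171875, -267.0350036621094), (110.48566436767578, 12.037798881530762), 13.73720645904541)
studnear [ 435.7 -291.6  184. ] [ 435.78035637 -291.46342434  185.04606233]
wide [ 441.1 -314.3  177. ] [ 441.06026519 -314.89484197  173.43589363]
studfar [ 625.1 -246.5  184. ] [ 624.50388078 -246.52213948  184.97812584]
widefar [ 635.1 -269.5  177. ] [ 637.35442589 -269.58820038  173.15066194]
```

View pics/key.png

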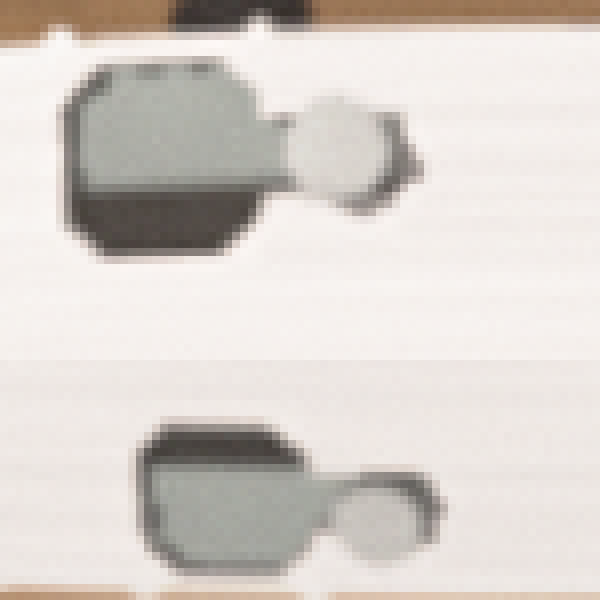

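```bash
python3 - <<'E'
from plan import *
plan([(530.3,-267.3,260,193.6),(530.3,-267.3,219,193.6,2)],1)
E
```

```text
0.006 -0.29 0.826 -0.005 1; 0.007 -0.289 0.827 -0.006 1; -0 -0 0.41 0 1; -0 -0 0.41 0 1
end [ 530.3 -267.3  219. ] -166.4
```

Call:
arm_command:
  series: "0 -0.29 0.82 0 1; 0 -0.29 0.82 0 1; 0 0 0.41 0 1; 0 0 0.41 0 1; 0 0 0 0 1; 0 0 0 0 1"
  newtons: 60

```text
clock: 3.75
tcp_pos: [531.1, -267.7, 219.9]
tool_rot: [-3.141, 0.0, -2.905]
force: [0.3, 0.2, 0.6]
opening: 0.997
```

Call:
arm_command:
  series: "0 0 0 0 -1; 0 0 0 0 -1; 0 0 0 0 -1; 0 0 0 0 -1; 0 0 0 0 -1; 0 0 0 0 -1"
  newtons: 60

```text
clock: 4.35
tcp_pos: [530.8, -268.5, 219.4]
tool_rot: [-3.142, 0.0, -2.907]
force: [0.4, -0.1, -0.4]
opening: 0.006
```

```bash
python3 - <<'E'
from h import *
s=ctrl.get_state();print(s["clock"],s["tcp_pos"],s["opening"],s["force"])
im,d=ctrl.grab_frame("wrist");cv2.imwrite("pics/w2.png",im)
im,d=ctrl.grab_frame("scene");cv2.imwrite("pics/s2.png",cv2.resize(im[60:260,150:400],None,fx=3,fy=3,interpolation=cv2.INTER_CUBIC))
E
```

```text
4.35 [ 530.80499009 -268.52643686  219.39418789] 0.006271060455990897 [ 0.43012732 -0.08515037 -0.4282766 ]
```

View pics/w2.png

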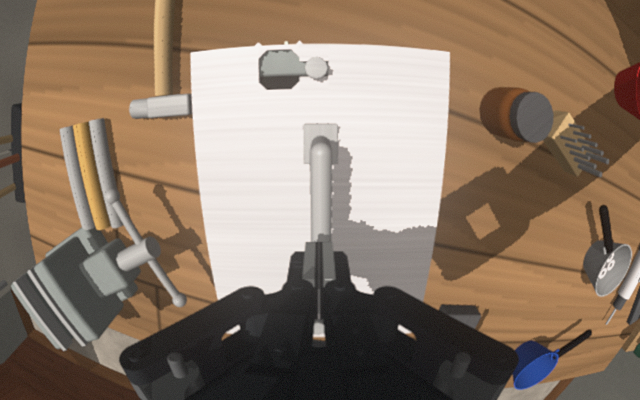

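View pics/s2.png

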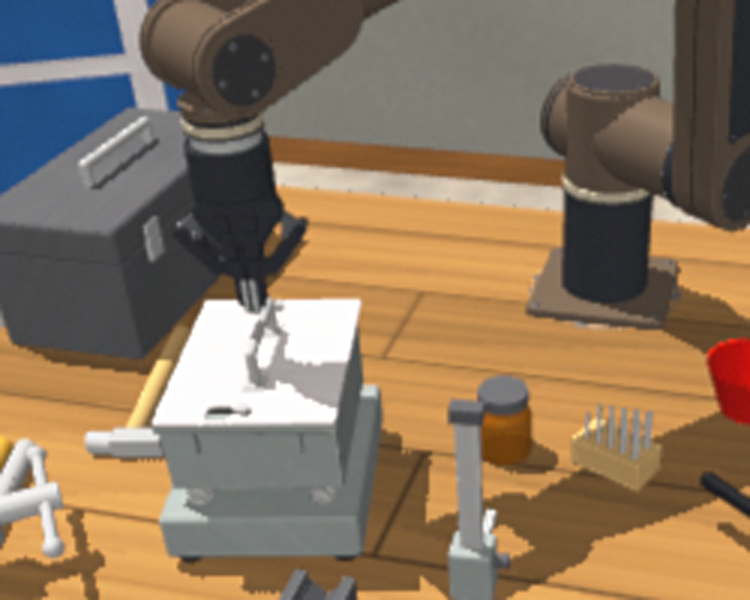

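```bash
python3 - <<'E'
from h import *
im,d=ctrl.grab_frame("scene");st=ctrl.get_state()
P=cloud("scene",d)
for z in(219,213,194,179):
    print(z,proj("scene",np.array([530.8,-268.5,z])))
for n,p in(("h0",(530.3+48.6,-267.3+11.7,213)),("h1",(530.3-48.6,-267.3-11.7,213)),("hm",(530.3,-267.3,213))):print(n,proj("scene",np.array(p)))
a=cv2.resize(im[130:220,195:285],None,fx=6,fy=6,interpolation=cv2.INTER_NEAREST)
for z,c in((219,(0,0,255)),(194,(255,0,0))):
    q=((proj("scene",np.array([530.8,-268.5,z]))-[195,130])*6).astype(int);cv2.circle(a,tuple(int(k) for k in q),3,c,-1)
cv2.imwrite("pics/s3.png",a)
for v in range(148,176,3):print(v,[tuple(np.round(P[v,u]).astype(int)) for u in(230,232,234,236,238)])
E
```

```text
219 [235.07379015 166.14761625]
213 [235.37174832 167.88633329]
194 [236.30255236 173.3179843 ]
179 [237.02402212 177.52807778]
h0 [232.61294954 176.80781491]
h1 [238.78423466 159.52829415]
hm [235.81353799 167.84620748]
148 [(np.int64(544), np.int64(-267), np.int64(286)), (np.int64(542), np.int64(-262), np.int64(286)), (np.int64(541), np.int64(-256), np.int64(286)), (np.int64(537), np.int64(-252), np.int64(284)), (np.int64(537), np.int64(-246), np.int64(285))]
151 [(np.int64(543), np.int64(-269), np.int64(276)), (np.int64(530), np.int64(-271), np.int64(269)), (np.int64(543), np.int64(-257), np.int64(277)), (np.int64(540), np.int64(-252), np.int64(276)), (np.int64(533), np.int64(-250), np.int64(273))]
154 [(np.int64(542), np.int64(-272), np.int64(266)), (np.int64(540), np.int64(-266), np.int64(265)), (np.int64(541), np.int64(-260), np.int64(266)), (np.int64(538), np.int64(-255), np.int64(265)), (np.int64(524), np.int64(-256), np.int64(257))]
157 [(np.int64(541), np.int64(-274), np.int64(255)), (np.int64(542), np.int64(-267), np.int64(256)), (np.int64(540), np.int64(-262), np.int64(25
[... 870 characters left out ...]
), np.int64(175)), (np.int64(485), np.int64(-306), np.int64(177)), (np.int64(541), np.int64(-268), np.int64(215)), (np.int64(538), np.int64(-263), np.int64(214)), (np.int64(485), np.int64(-285), np.int64(180))]
172 [(np.int64(503), np.int64(-305), np.int64(177)), (np.int64(499), np.int64(-300), np.int64(176)), (np.int64(559), np.int64(-260), np.int64(217)), (np.int64(554), np.int64(-256), np.int64(215)), (np.int64(495), np.int64(-282), np.int64(176))]
175 [(np.int64(519), np.int64(-297), np.int64(177)), (np.int64(574), np.int64(-259), np.int64(216)), (np.int64(572), np.int64(-254), np.int64(215)), (np.int64(512), np.int64(-281), np.int64(175)), (np.int64(516), np.int64(-272), np.int64(178))]
```

View pics/s3.png

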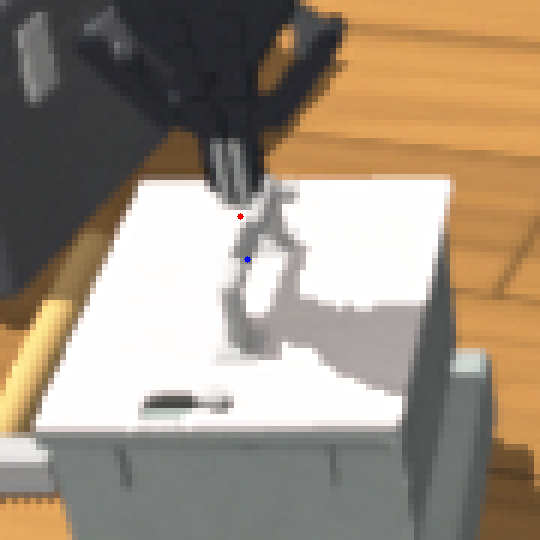

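```bash
python3 - <<'E'
from h import *
st=ctrl.get_state();im,d=ctrl.grab_frame("wrist");P=cloud("wrist",d,st)
for v in range(225,345,6):print(v,[tuple(np.round(P[v,u]).astype(int).tolist()) for u in(305,312,318,326,334)])
cv2.imwrite("pics/w4.png",cv2.resize(im[200:360,240:400],None,fx=4,fy=4,interpolation=cv2.INTER_CUBIC)[:600])
E
```

```text
225 [(540, -276, 178), (523, -274, 215), (521, -271, 217), (520, -267, 216), (536, -256, 177)]
231 [(545, -275, 177), (527, -273, 214), (524, -270, 218), (524, -266, 216), (540, -255, 178)]
237 [(549, -274, 177), (530, -273, 215), (527, -270, 219), (527, -265, 216), (544, -254, 177)]
243 [(555, -273, 176), (522, -274, 238), (522, -271, 237), (520, -267, 238), (549, -253, 178)]
249 [(559, -272, 177), (522, -274, 244), (521, -271, 245), (521, -267, 243), (553, -252, 178)]
255 [(523, -277, 250), (522, -274, 250), (521, -271, 249), (520, -267, 250), (523, -262, 243)]
261 [(523, -277, 255), (522, -274, 255), (521, -271, 255), (520, -268, 256), (523, -263, 249)]
267 [(523, -276, 260), (523, -273, 259), (521, -271, 260), (521, -268, 260), (520, -264, 259)]
273 [(522, -276, 266), (521, -274, 266), (521, -271, 265), (521, -268, 265), (520, -265, 265)]
279 [(523, -276, 269), (522, -273, 270), (522, -271, 269), (521, -268, 269), (519, -265, 271)]
285 [(521, -276, 275), (521, -273, 275), (524, -270, 270), (519, -268, 275), (517, -266, 278)]
291 [(522, -276, 279), (520, -274, 280), (527, -270, 270), (519, -268, 280), (519, -265, 279)]
297 [(521, -276, 283), (523, -273, 281), (531, -269, 269), (520, -268, 283), (519, -265, 283)]
303 [(521, -276, 287), (524, -273, 282), (534, -268, 269), (521, -268, 285), (520, -265, 286)]
309 [(521, -276, 290), (529, -271, 279), (537, -267, 269), (523, -268, 286), (519, -266, 290)]
315 [(516, -276, 299), (532, -271, 280), (541, -266, 269), (530, -266, 280), (514, -268, 299)]
321 [(519, -276, 299), (536, -270, 279), (620, -248, 182), (533, -265, 280), (514, -268, 302)]
327 [(520, -275, 300), (539, -269, 280), (624, -247, 185), (538, -264, 279), (513, -268, 306)]
333 [(523, -275, 300), (540, -269, 282), (631, -245, 184), (538, -264, 282), (516, -267, 306)]
339 [(524, -275, 302), (543, -268, 283), (821, -200, -2), (538, -264, 286), (518, -267, 306)]
```

View pics/w4.png

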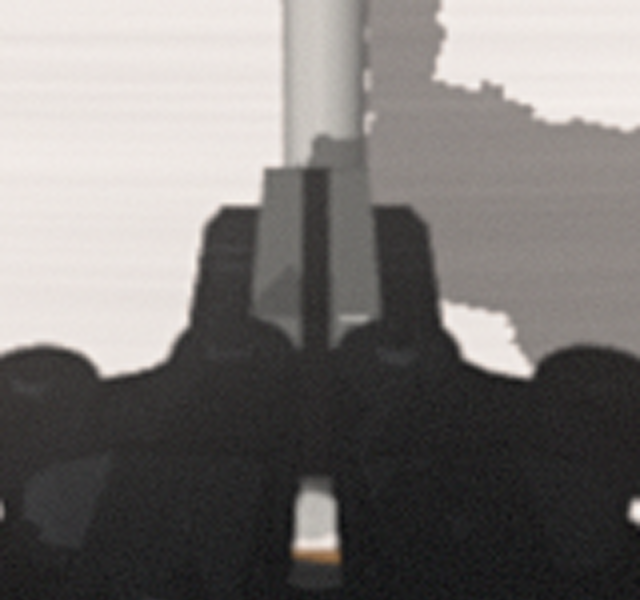

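Call:
arm_command:
  series: "0 0 0 0 1; 0 0 0 0 1; 0 0 0 0 1; 0 0 0 0 1; 0 0 0.27 0 1; 0 0 0.27 0 1; 0 0 0.27 0 1; 0 0 0 0 1"
  newtons: 60

```text
clock: 5.35
tcp_pos: [529.0, -267.2, 174.7]
tool_rot: [3.136, -0.004, -2.907]
force: [-0.4, -0.1, -0.7]
opening: 0.999
```

```bash
python3 - <<'E'
from h import *
s=ctrl.get_state();print(s["clock"],s["tcp_pos"],s["opening"],s["force"])
im,d=ctrl.grab_frame("wrist");cv2.imwrite("pics/w5.png",im);P=cloud("wrist",d,s)
im,d=ctrl.grab_frame("scene");cv2.imwrite("pics/s5.png",cv2.resize(im[130:220,195:285],None,fx=6,fy=6,interpolation=cv2.INTER_NEAREST))
E
```

```text
5.35 [ 529.02891039 -267.19701889  174.70623067] 0.9985962345269183 [-0.40541239 -0.09139382 -0.69647457]
```

View pics/w5.png

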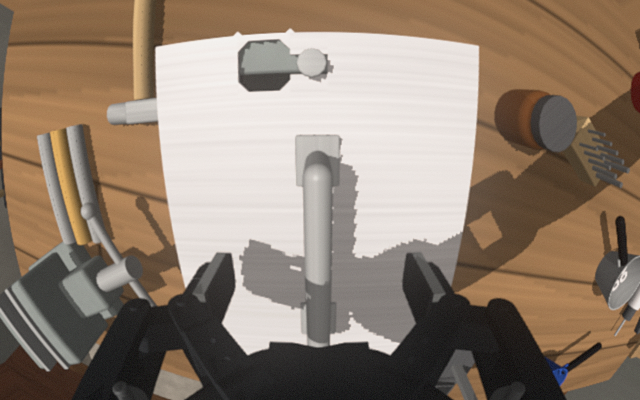

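View pics/s5.png

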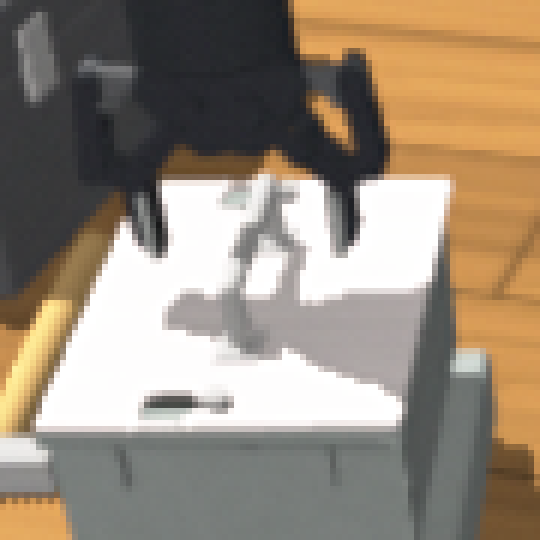

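Call:
arm_command:
  series: "0 0 0 0 -1; 0 0 0 0 -1; 0 0 0 0 -1; 0 0 0 0 -1; 0 0 0 0 -1; 0 0 0 0 -1"
  newtons: 60

```text
clock: 6.05
tcp_pos: [530.9, -268.4, 179.3]
tool_rot: [3.141, 0.0, -2.906]
force: [0.1, 0.7, 1.5]
opening: 0.119
```

```bash
python3 - <<'E'
from h import *
s=ctrl.get_state();print(s["clock"],s["tcp_pos"],np.degrees(s["tool_rot"]),s["opening"],s["force"],s["moment"])
im,d=ctrl.grab_frame("wrist");cv2.imwrite("pics/w6.png",im)
E
```

```text
6.05 [ 530.86999678 -268.36802349  179.25431262] [ 1.79993363e+02  9.98940188e-03 -1.66526427e+02] 0.11894542572474963 [0.09889195 0.65766868 1.52267957] [ 0.19353678  0.05984163 -0.00595346]
```

View pics/w6.png

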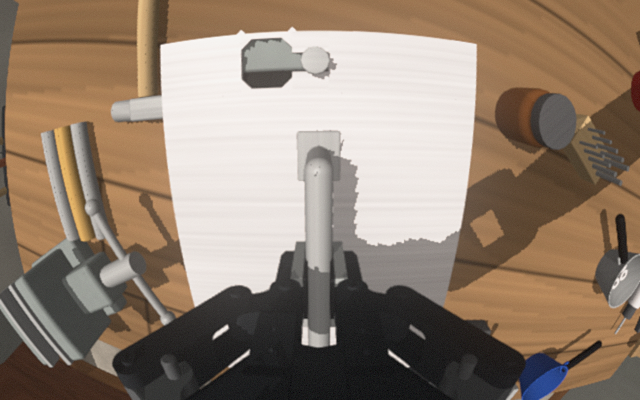

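Call:
arm_command:
  series: "0 0.12 0 0 -1; 0 0.12 0 0 -1; 0 0.12 0 0 -1; 0 0.12 0 0 -1; 0 0 0 0 -1; 0 0 0 0 -1; 0 0 0 0 -1"
  newtons: 80

```text
clock: 6.8
tcp_pos: [525.1, -244.2, 179.3]
tool_rot: [3.139, -0.0, -2.906]
force: [-1.6, 2.4, 4.3]
opening: 0.112
```

```bash
python3 - <<'E'
from h import *
s=ctrl.get_state();print(s["clock"],s["tcp_pos"],np.degrees(s["tool_rot"]),s["opening"],s["force"],s["moment"])
im,d=ctrl.grab_frame("wrist");P=cloud("wrist",d,s)
cv2.imwrite("pics/w7.png",cv2.resize(im[20:110,220:370],None,fx=5,fy=5,interpolation=cv2.INTER_NEAREST))
im,d=ctrl.grab_frame("scene");cv2.imwrite("pics/s7.png",cv2.resize(im[130:220,195:285],None,fx=6,fy=6,interpolation=cv2.INTER_NEAREST))
E
```

```text
6.8 [ 525.1414767  -244.19126053  179.2539741 ] [ 1.79872756e+02 -4.19982098e-03 -1.66523935e+02] 0.11221375551040011 [-1.63694239  2.37912061  4.26440728] [ 0.29969089  0.17220391 -0.0152922 ]
```

View pics/w7.png

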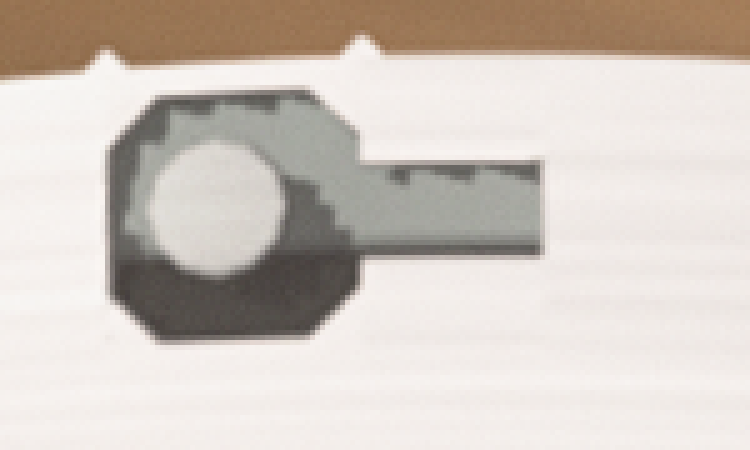

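View pics/s7.png

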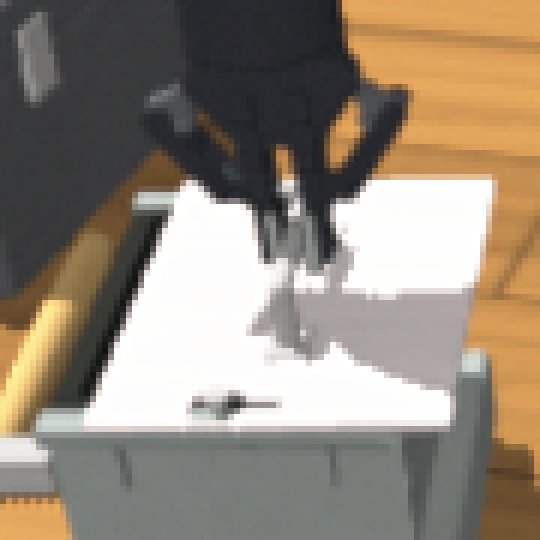

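Call:
arm_command:
  series: "0 0 -0.1 0 -1; 0 0 -0.2 0 -1; 0 0 -0.4 0 -1; 0 0 -0.6 0 -1; 0 0 -0.7 0 -1; 0 0 0 0 -1"
  newtons: 80

```text
clock: 7.5
tcp_pos: [527.3, -246.6, 284.5]
tool_rot: [-3.134, 0.007, -2.907]
force: [-0.1, 0.3, -3.0]
opening: 0.111
```

```bash
python3 - <<'E'
from plan import *
s=ctrl.get_state();print(s["clock"],s["tcp_pos"],np.degrees(s["tool_rot"]),s["opening"],s["force"],s["moment"],s["joint_pos"])
im,d=ctrl.grab_frame("scene");cv2.imwrite("pics/s8.png",im)
plan([(252,-370,260,172)],-1,maxstep=35)
E
```

```text
7.5 [ 527.34207908 -246.56337754  284.49779016] [-179.56935324    0.39665775 -166.53305345] 0.1110570249127605 [-0.07535468  0.31556595 -3.04481548] [-0.05858917 -0.10030528  0.00616876] [-6.11661136e-01  3.15208324e-02  1.74173286e+00  2.11482137e-04
  1.35812244e+00 -2.41751759e+00]
0.657 -0.126 0.047 0.596 -1; 0.651 -0.154 0.047 0.596 -1; 0.644 -0.181 0.047 0.596 -1; 0.636 -0.207 0.046 0.596 -1; 0.627 -0.233 0.047 0.597 -1; 0.616 -0.26 0.046 0.596 -1; 0.605 -0.285 0.047 0.597 -1; 0.593 -0.31 0.046 0.596 -1
0.579 -0.334 0.047 0.597 -1
end [ 252. -370.  260.] -188.0
```

View pics/s8.png

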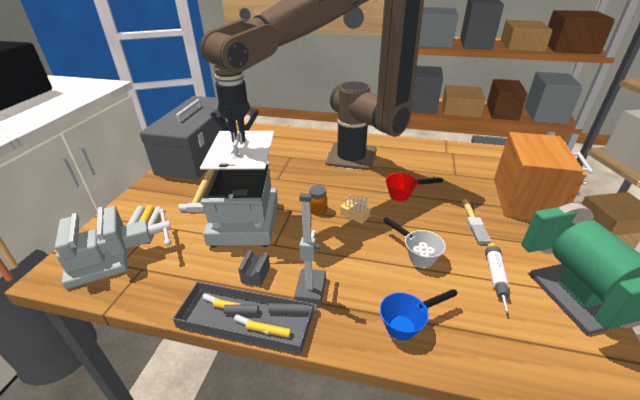

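Call:
arm_command:
  series: "0.66 -0.13 0.05 0.6 -1; 0.65 -0.15 0.05 0.6 -1; 0.64 -0.18 0.05 0.6 -1; 0.64 -0.21 0.05 0.6 -1; 0.63 -0.23 0.05 0.6 -1; 0.62 -0.26 0.05 0.6 -1; 0.61 -0.29 0.05 0.6 -1; 0.59 -0.31 0.05 0.6 -1"

```text
clock: 8.35
tcp_pos: [278.8, -354.4, 255.1]
tool_rot: [3.137, -0.003, 3.04]
force: [-0.1, -0.6, -4.8]
opening: 0.111
```

Call:
arm_command:
  series: "0.5 -0.33 0.05 0.6 -1; 0 0 0.3 0 -1; 0 0 0.8 0 -1; 0 0 0.8 0 -1; 0 0 0 0 -1; 0 0 0 0 -1"

```text
clock: 8.95
tcp_pos: [254.1, -367.8, 159.3]
tool_rot: [3.137, -0.002, 3.0]
force: [-0.7, -0.4, -3.5]
opening: 0.112
```

```bash
python3 - <<'E'
from plan import *
s=ctrl.get_state();print(s["clock"],s["tcp_pos"],np.degrees(s["tool_rot"]),s["opening"],s["force"],s["moment"],s["joint_pos"])
im,d=ctrl.grab_frame("scene");cv2.imwrite("pics/s9.png",im)
im,d=ctrl.grab_frame("top");cv2.imwrite("pics/t9.png",im);np.save("t9.npy",d)
E
```

```text
8.95 [ 254.12529418 -367.77567552  159.34665384] [ 1.79740285e+02 -1.29722548e-01  1.71902986e+02] 0.11179716452624161 [-0.72466626 -0.38778209 -3.49727895] [-0.04485219 -0.03555444  0.0093711 ] [-1.19399060e+00 -1.73982317e-01  2.16811837e+00  3.04243603e-04
  1.15251584e+00 -2.62358652e+00]
```

View pics/s9.png

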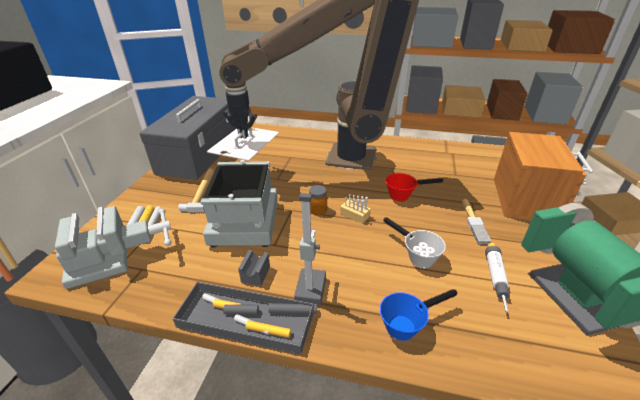

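View pics/t9.png

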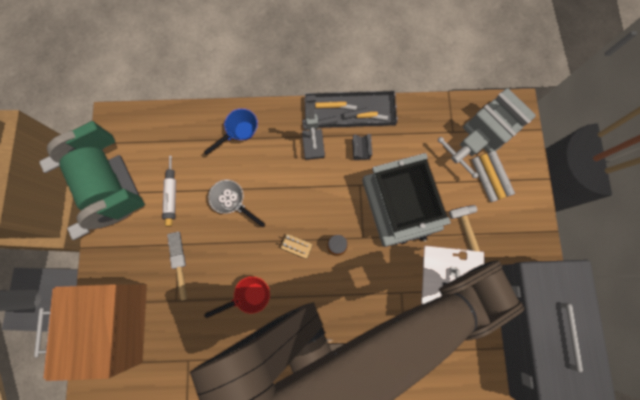

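```bash
python3 - <<'E'
from h import *
im=cv2.imread("top0.png");a=np.radians(-8.1)
c=np.array([252,-370.]);R=np.array([[np.cos(a),-np.sin(a)],[np.sin(a),np.cos(a)]])
pts=[c+R@np.array(q) for q in((114,85),(114,-85),(-114,-85),(-114,85))];print(np.round(pts))
o=cv2.resize(im,None,fx=3,fy=3,interpolation=cv2.INTER_CUBIC)
uv=proj("top",np.array([[*p,0] for p in pts]))
cv2.polylines(o,[((uv+.5)*3).astype(int)],True,(0,255,0),1)
cv2.imwrite("pics/chk.png",o[550:1150,1100:1800])
d=np.load("top0.npy");P=cloud("top",d);print(P[300,530],P[240,475],P[270,485],P[285,515],P[270,500])
E
```

```text
[[ 377. -302.]
 [ 353. -470.]
 [ 127. -438.]
 [ 151. -270.]]
[ 216.95405549 -573.69498402  185.583779  ] [ 402.83269831 -506.63192143   22.63842314] [ 305.1610997  -525.38455126   27.45708818] [ 287.59347286   10.54862403 1300.77804661] [ 303.18938681 -564.81217279   46.90022832]
```

View pics/chk.png

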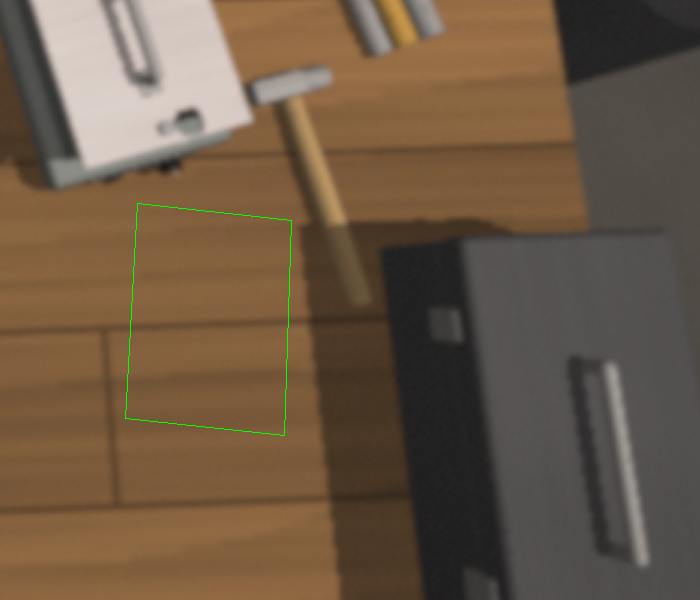

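Call:
arm_command:
  series: "0 0 0.8 0 -1; 0 0 0.8 0 -1; 0 0 0.7 0 -1; 0 0 0.4 0 -1; 0 0 0 0 -1; 0 0 0 0 -1; 0 0 0 0 -1"

```text
clock: 9.75
tcp_pos: [255.5, -372.1, 29.2]
tool_rot: [-3.136, 0.003, 3.0]
force: [0.9, -0.0, -5.4]
opening: 0.11
```

```bash
python3 - <<'E'
from plan import *
s=ctrl.get_state();print(s["clock"],s["tcp_pos"],np.degrees(s["tool_rot"]),s["opening"],s["force"],s["moment"],s["joint_pos"])
im,d=ctrl.grab_frame("wrist");cv2.imwrite("pics/w10.png",im);P=cloud("wrist",d,s)
v,u=np.mgrid[0:400,0:640]
print([P[y,x].round(1).tolist() for x,y in((240,150),(400,150),(260,60),(380,60),(200,120),(60,100),(480,60))])
E
```

```text
9.75 [ 255.49727388 -372.10973229   29.16811807] [-1.79701470e+02  1.71604750e-01  1.71881616e+02] 0.11008155653753772 [ 0.88741746 -0.01720693 -5.44079782] [ 0.02139643 -0.05146121  0.02930483] [-1.19456283e+00  4.32382466e-02  2.24142851e+00  3.01960659e-05
  8.50916119e-01 -2.62367867e+00]
[[197.3, -405.0, 26.7], [208.9, -321.9, 27.4], [149.0, -391.6, -1.9], [161.5, -327.3, 27.4], [177.4, -423.2, 28.6], [133.0, -555.7, -1.8], [161.5, -254.2, -1.8]]
```

View pics/w10.png

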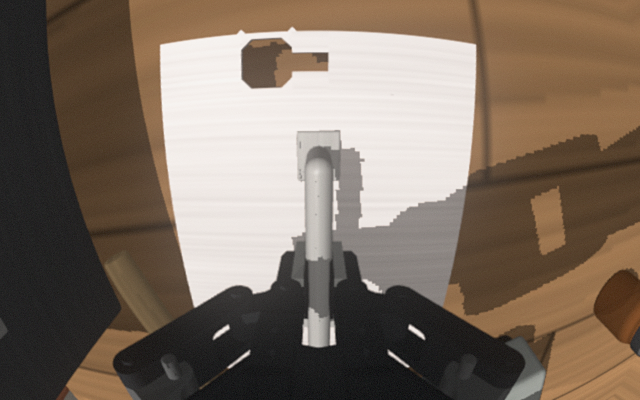

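Call:
arm_command:
  series: "0 0 0.2 0 -1; 0 0 0.18 0 -1; 0 0 0.1 0 -1; 0 0 0 0 -1; 0 0 0 0 -1; 0 0 0 0 -1"

```text
clock: 10.4
tcp_pos: [254.2, -369.3, 4.2]
tool_rot: [3.139, -0.002, 3.0]
force: [-3.7, 7.9, 15.4]
opening: 0.109
```

```bash
python3 - <<'E'
from plan import *
s=ctrl.get_state();print(s["clock"],s["tcp_pos"],np.degrees(s["tool_rot"]),s["opening"],s["force"],s["moment"])
E
```

```text
10.4 [ 254.20839496 -369.3163069     4.16278679] [ 1.79832335e+02 -1.24967246e-01  1.71898851e+02] 0.10912728055330936 [-3.69673058  7.86425281 15.36896495] [ 1.22908006  0.64265785 -0.01656836]
```

Contact with the bench (force now +15 N up). Release and rise.

Call:
arm_command:
  series: "0 0 0 0 0; 0 0 0 0 1; 0 0 0 0 1; 0 0 0 0 1; 0 0 0 0 1; 0 0 0 0 1; 0 0 -0.3 0 1; 0 0 -0.8 0 1"

```text
clock: 11.2
tcp_pos: [252.9, -366.2, 54.4]
tool_rot: [3.133, -0.005, 3.0]
force: [0.3, -1.2, 0.7]
opening: 0.999
```

```bash
python3 - <<'E'
from plan import *
s=ctrl.get_state();print(s["clock"],s["tcp_pos"],np.degrees(s["tool_rot"]),s["opening"],s["force"],s["moment"])
im,d=ctrl.grab_frame("wrist");cv2.imwrite("pics/w11.png",im);P=cloud("wrist",d,s)
# cup geometry from t0 / scene0
d=np.load("top0.npy");P=cloud("top",d);S=cloud("scene",np.load("scene0.npy"));v,u=np.mgrid[0:400,0:640]
for n,Q,roi in(("top",P,(u>200)&(u<270)&(v>170)&(v<232)),("scene",S,(u>378)&(u<450)&(v>210)&(v<272))):
    m=roi&(Q[...,2]>58)&(Q[...,2]<75);q=Q[m];print(n,m.sum(),q.mean(0),np.round(cv2.minEnclosingCircle(q[:,:2].astype(np.float32)),1) if 0 else cv2.minEnclosingCircle(q[:,:2].astype(np.float32)))
    im=cv2.imread(n+"0.png").astype(int)
    b=roi&(im.max(2)<60)&(Q[...,2]>35)&(Q[...,2]<80);q=Q[b];print(' handle',b.sum(),q.mean(0),cv2.minAreaRect(q[:,:2].astype(np.float32)) , cv2.fitLine(q[:,:2].astype(np.float32),cv2.DIST_L2,0,.01,.01).ravel())
E
```

```text
11.2 [ 252.93548284 -366.15084688   54.40578902] [179.53240706  -0.26706679 171.86049931] 0.9992230283904716 [ 0.25490965 -1.16091688  0.72619814] [ 0.05609487 -0.02951272  0.06531655]
top 302 [543.13474457 268.47670239  62.7072605 ] ((535.4822387695312, 261.7799072265625), 106.90436553955078)
 handle 122 [500.14171328 219.27144054  60.78136722] ((499.91619873046875, 219.27365112304688), (95.49170684814453, 13.483963966369629), 50.8050422668457) [  0.6332917    0.77391315 500.14172    219.27144   ]
scene 276 [548.34505368 281.6019758   61.37886374] ((537.42578125, 265.21533203125), 104.8697738647461)
 handle 110 [508.43440771 219.32770773  56.69591804] ((511.4766540527344, 223.38653564453125), (102.9366226196289, 11.013166427612305), 50.85361862182617) [  0.61865973   0.785659   508.43442    219.32771   ]
```

View pics/w11.png

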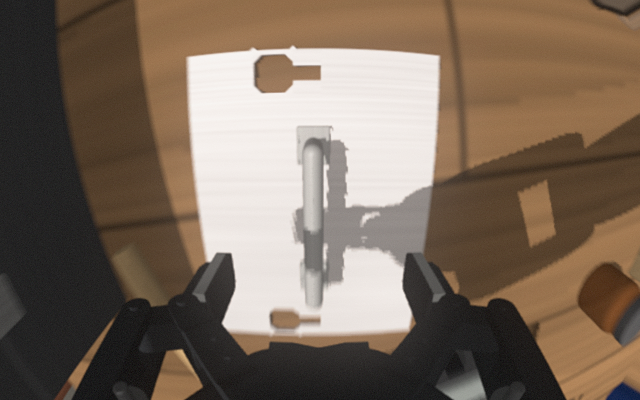

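```bash
python3 - <<'E'
from plan import *
plan([(260,-370,140,172),(300,-330,250,176),(520,-100,260,205),(500,190,250,231)],1,maxstep=46)
E
```

```text
-0.04 0.028 -0.771 -0.014 1; -0.041 0.027 -0.77 -0.013 1; -0.227 0.301 -0.733 -0.333 1; -0.234 0.296 -0.734 -0.334 1; -0.241 0.291 -0.733 -0.333 1; -0.508 0.612 -0.025 -0.906 1; -0.546 0.579 -0.025 -0.906 1; -0.582 0.543 -0.025 -0.906 1
-0.615 0.505 -0.025 -0.906 1; -0.645 0.465 -0.025 -0.907 1; -0.674 0.423 -0.025 -0.906 1; -0.699 0.38 -0.025 -0.907 1; -0.722 0.335 -0.025 -0.906 1; -0.298 0.775 0.029 -0.929 1; -0.348 0.754 0.028 -0.929 1; -0.396 0.73 0.029 -0.928 1
-0.443 0.703 0.028 -0.929 1; -0.487 0.673 0.029 -0.928 1; -0.53 0.64 0.028 -0.929 1; -0.57 0.603 0.029 -0.928 1
end [500. 190. 250.] 231.0
```

Call:
arm_command:
  series: "-0.04 0.03 -0.77 0 1; -0.04 0.03 -0.77 0 1; -0.23 0.3 -0.73 -0.33 1; -0.23 0.3 -0.73 -0.33 1; -0.24 0.29 -0.73 -0.33 1; -0.51 0.61 -0.03 -0.91 1; -0.55 0.58 -0.03 -0.91 1; -0.58 0.54 -0.03 -0.91 1"

```text
clock: 12.05
tcp_pos: [382.7, -240.3, 249.0]
tool_rot: [-3.14, 0.001, -3.022]
force: [0.2, -0.3, -0.1]
opening: 1.0
```

Call:
arm_command:
  series: "-0.62 0.51 -0.03 -0.91 1; -0.65 0.47 -0.03 -0.91 1; -0.67 0.42 -0.03 -0.91 1; -0.7 0.38 -0.03 -0.91 1; -0.72 0.34 -0.03 -0.91 1; -0.3 0.78 0.03 -0.93 1; -0.35 0.75 0.03 -0.93 1; -0.4 0.73 0.03 -0.93 1"

```text
clock: 12.85
tcp_pos: [511.3, 29.0, 251.0]
tool_rot: [3.142, 0.0, -2.509]
force: [1.1, -0.5, -0.7]
opening: 1.005
```

Call:
arm_command:
  series: "-0.44 0.7 0.03 -0.93 1; -0.49 0.67 0.03 -0.93 1; -0.53 0.64 0.03 -0.93 1; -0.57 0.6 0.03 -0.93 1; 0 0 0 0 1; 0 0 0 0 1; 0 0 0 0 1"

```text
clock: 13.55
tcp_pos: [500.5, 192.2, 245.2]
tool_rot: [-3.141, -0.0, -2.253]
force: [0.3, -1.1, 0.0]
opening: 0.998
```

```bash
python3 - <<'E'
from plan import *
s=ctrl.get_state();print(s["clock"],s["tcp_pos"],np.degrees(s["tool_rot"]),s["opening"],s["force"],s["joint_pos"])
im,d=ctrl.grab_frame("wrist");cv2.imwrite("pics/w12.png",im);np.save("w12.npy",d);np.save("w12s.npy",s,allow_pickle=True)
im,d=ctrl.grab_frame("top");cv2.imwrite("pics/t12.png",im);np.save("t12.npy",d)
E
```

```text
13.55 [500.48602039 192.16650851 245.21960549] [-1.79983779e+02 -1.75626564e-02 -1.29060300e+02] 0.9981170125918196 [ 0.26617322 -1.14882972  0.02910365] [ 1.77473155e-01 -4.31876865e-02  1.88729902e+00 -4.30558874e-04
  1.29752860e+00 -2.28227250e+00]
```

View pics/w12.png

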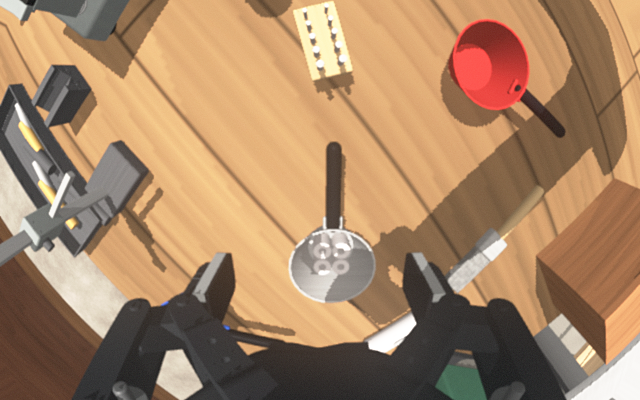

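View pics/t12.png

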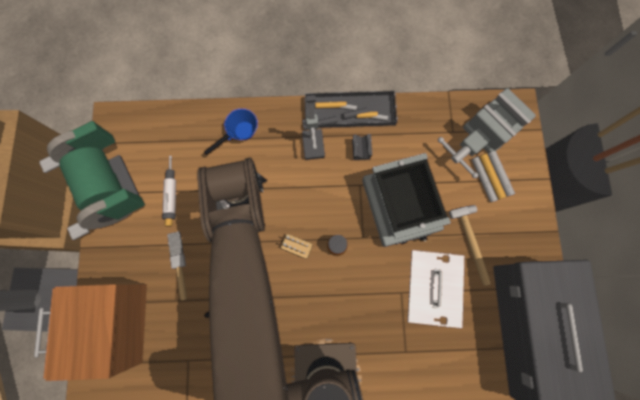

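```bash
python3 - <<'E'
from h import *
s=np.load("w12s.npy",allow_pickle=True).item();d=np.load("w12.npy");P=cloud("wrist",d,s);im=cv2.imread("pics/w12.png")
cv2.imwrite("pics/cup.png",cv2.resize(im[130:310,270:400],None,fx=3.3,fy=3.3,interpolation=cv2.INTER_CUBIC)[:600])
v,u=np.mgrid[0:400,0:640];roi=(u>280)&(u<385)&(v>135)&(v<305)
b=roi&(im.max(2)<75)&(P[...,2]>35)&(P[...,2]<80)&(v<222);q=P[b];print(b.sum(),q.mean(0),np.percentile(q[:,2],[5,95]),cv2.minAreaRect(q[:,:2].astype(np.float32)),cv2.fitLine(q[:,:2].astype(np.float32),cv2.DIST_L2,0,.01,.01).ravel())
m=roi&(P[...,2]>60)&(P[...,2]<72)&(v>222);q=P[m][:,:2]
# circle fit via least squares on rim
A=np.c_[2*q,np.ones(len(q))];x=np.linalg.lstsq(A,(q**2).sum(1),rcond=None)[0];print('rim',x[:2],np.sqrt(x[2]+x[:2]@x[:2]),m.sum(),P[m][:,2].max())
m=roi&(P[...,2]>10)&(P[...,2]<50)&(v>235)&(v<275)&(u>305)&(u<355);print('collars z',np.percentile(P[m][:,2],[5,50,95]))
E
```

```text
99 [499.68567971 220.33215427  59.07537289] [57.59955117 60.66352421] ((500.5729064941406, 218.74388122558594), (91.12037658691406, 14.117895126342773), 50.6358757019043) [  0.6054938    0.79585004 499.68567    220.33215   ]
rim [569.05598861 302.45951335] 53.74660507665457 878 66.33109075594302
collars z [14.06178916 36.10113703 40.56053534]
```

View pics/cup.png

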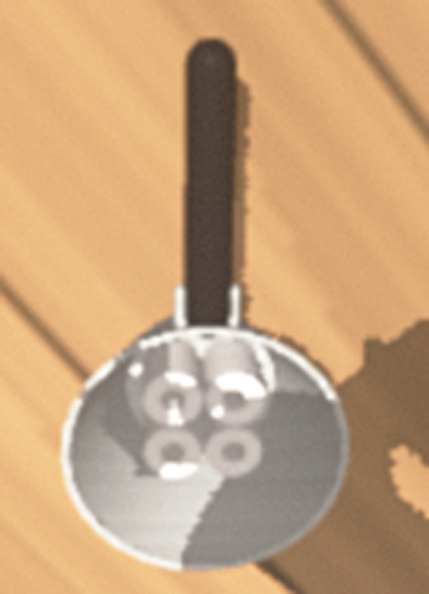

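```bash
python3 - <<'E'
from plan import *
plan([(489.5,206,100,230.5),(489.5,206,20,230.5,3)],1,maxstep=46)
E
```

```text
-0.02 0.088 0.727 0.024 1; -0.02 0.089 0.727 0.024 1; -0.02 0.088 0.726 0.023 1; -0.02 0.089 0.727 0.024 1; -0 -0 0.533 -0 1; -0 -0 0.533 -0 1; -0 -0 0.534 -0 1
end [489.5 206.   20. ] -129.5
```

Call:
arm_command:
  series: "-0.02 0.09 0.73 0.02 1; -0.02 0.09 0.73 0.02 1; -0.02 0.09 0.73 0.02 1; -0.02 0.09 0.73 0.02 1; 0 0 0.53 0 1; 0 0 0.53 0 1; 0 0 0.5 0 1; 0 0 0 0 1"

```text
clock: 14.45
tcp_pos: [486.1, 205.4, 17.8]
tool_rot: [3.137, -0.006, -2.259]
force: [0.4, -0.2, 0.2]
opening: 1.002
```

Call:
arm_command:
  series: "0 0 0 0 1; 0 0 0 0 1"

```text
clock: 14.65
tcp_pos: [490.5, 207.1, 23.1]
tool_rot: [-3.14, 0.003, -2.258]
force: [0.6, -0.1, -0.9]
opening: 0.999
```

```bash
python3 - <<'E'
from plan import *
s=ctrl.get_state();print(s["clock"],s["tcp_pos"],np.degrees(s["tool_rot"]),s["opening"],s["force"],s["joint_pos"])
im,d=ctrl.grab_frame("wrist");cv2.imwrite("pics/w13.png",im)
E
```

```text
14.65 [490.54264839 207.10980432  23.1150614 ] [-1.79883726e+02  1.43380970e-01 -1.29381972e+02] 0.998531156518144 [ 0.56833101 -0.1221882  -0.86818834] [ 2.08866066e-01  2.24203369e-01  2.04948964e+00 -2.87756968e-05
  8.64677816e-01 -2.24536033e+00]
```

View pics/w13.png

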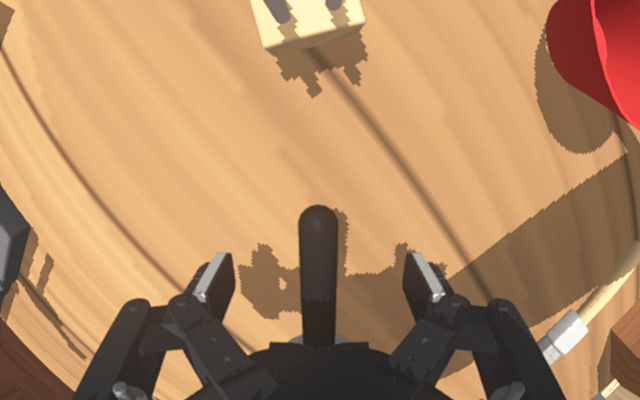

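Call:
arm_command:
  series: "0 0 0.06 0 1; 0 0 0 0 -1; 0 0 0 0 -1; 0 0 0 0 -1; 0 0 0 0 -1; 0 0 0 0 -1; 0 0 0 0 -1; 0 0 0 0 -1"
  newtons: 120

```text
clock: 15.5
tcp_pos: [489.0, 207.2, 18.5]
tool_rot: [-3.142, -0.0, -2.257]
force: [-1.1, -1.2, 1.5]
opening: 0.175
```

Call:
arm_command:
  series: "0 0 -0.1 0 -1; 0 0 -0.1 0 -1; 0 0 -0.1 0 -1; 0 0 0 0 -1; 0 0 0 0 -1; 0 0 0 0 -1"
  newtons: 120

```text
clock: 16.1
tcp_pos: [488.5, 207.2, 33.0]
tool_rot: [3.141, -0.001, -2.257]
force: [0.4, -0.5, -3.9]
opening: 0.172
```

```bash
python3 - <<'E'
from plan import *
s=ctrl.get_state();print(s["clock"],s["tcp_pos"],np.degrees(s["tool_rot"]),s["opening"],s["force"],s["moment"])
im,d=ctrl.grab_frame("scene");cv2.imwrite("pics/s14.png",cv2.resize(im[150:300,350:500],None,fx=4,fy=4,interpolation=cv2.INTER_CUBIC))
E
```

```text
16.1 [488.47823693 207.19234533  32.98138837] [ 1.79970153e+02 -4.51539361e-02 -1.29321283e+02] 0.17240497737063745 [ 0.37375016 -0.50725167 -3.94230378] [-0.37923711  0.21000151 -0.09092993]
```

View pics/s14.png

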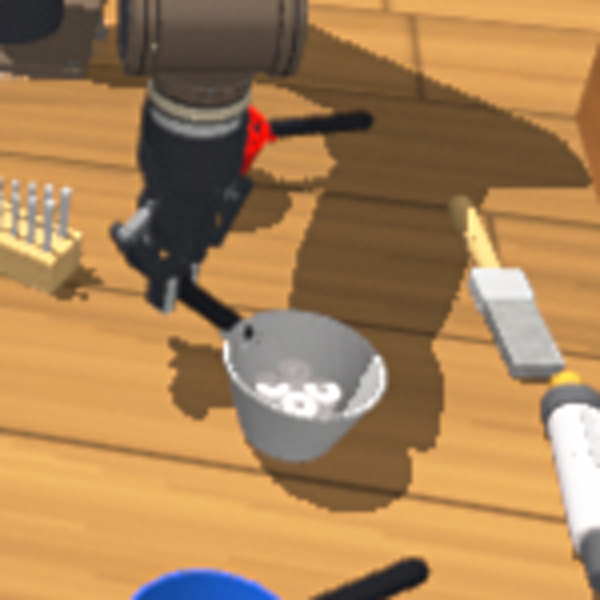

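```bash
cat > tilt.py <<'E'
from h import *
def tilt(name="scene",save=None):
    s=ctrl.get_state();im,d=ctrl.grab_frame(name);P=cloud(name,d,s)
    if save: cv2.imwrite(save,im)
    return s,im,P
E
python3 - <<'E'
from tilt import *
s,im,P=tilt("scene")
yaw=s["tool_rot"][2];tx=np.array([np.cos(yaw),np.sin(yaw)]);g=s["tcp_pos"]
Q=P-g; f=-(Q[...,:2]@tx); l=Q[...,:2]@np.array([-tx[1],tx[0]]);z=P[...,2]
m=(f>50)&(f<200)&(abs(l)<65)&(z>20)&(z<140)
# top envelope: max z by f bins on |l|<15
for a in range(50,200,12):
    k=m&(f>=a)&(f<a+12)
    if k.sum():print(a,k.sum(),z[k].max().round(1),np.percentile(z[k],5).round(1), 'l',l[k].min().round(),l[k].max().round())
E
```

```text
50 21 74.7 62.2 l -1.0 12.0
62 25 78.1 63.6 l -16.0 15.0
74 165 77.6 34.8 l -38.0 36.0
86 105 75.8 29.8 l -45.0 47.0
98 110 76.2 38.4 l -53.0 52.0
110 152 76.0 29.5 l -54.0 56.0
122 135 75.2 28.9 l -54.0 56.0
134 156 75.7 25.0 l -52.0 55.0
146 121 75.5 25.5 l -50.0 51.0
158 92 76.6 27.6 l -41.0 47.0
170 49 73.2 47.8 l -27.0 32.0
```

```bash
python3 - <<'E'
from plan import *
plan([(480,190,130,230.7),(450,20,244,212),(433.2,-292.3,244,193.5)],-1,maxstep=32)
d=np.load("t12.npy");P=cloud("top",d);v,u=np.mgrid[0:400,0:640]
m=(P[...,2]>90)&(P[...,2]<340)&(abs(P[...,1]-20)<130)&(P[...,0]>600)&(P[...,0]<900)
q=P[m];print(q.min(0),q.max(0))
E
```

```text
0.094 -0.021 -0.485 -0.002 -1; 0.094 -0.021 -0.485 -0.002 -1; 0.093 -0.021 -0.485 -0.001 -1; 0.094 -0.022 -0.485 -0.002 -1; 0.43 -0.241 -0.326 0.668 -1; 0.418 -0.261 -0.326 0.668 -1; 0.406 -0.28 -0.326 0.668 -1; 0.392 -0.299 -0.326 0.668 -1
0.378 -0.317 -0.325 0.668 -1; 0.363 -0.334 -0.326 0.668 -1; 0.347 -0.351 -0.325 0.667 -1; 0.359 -0.512 -0 0.463 -1; 0.343 -0.523 -0 0.462 -1; 0.326 -0.534 -0 0.463 -1; 0.308 -0.544 -0 0.462 -1; 0.291 -0.554 -0 0.463 -1
0.272 -0.563 -0 0.462 -1; 0.254 -0.572 -0 0.463 -1; 0.236 -0.579 -0 0.462 -1; 0.217 -0.587 -0 0.463 -1; 0.197 -0.594 -0 0.462 -1
end [ 433.2 -292.3  244. ] -166.5
[688.39494069  -3.81054408  90.41103094] [786.07017303  42.0095241  330.60397283]
```

Call:
arm_command:
  series: "0.09 -0.02 -0.48 0 -1; 0.09 -0.02 -0.48 0 -1; 0.09 -0.02 -0.48 0 -1; 0.09 -0.02 -0.48 0 -1; 0.43 -0.24 -0.33 0.67 -1; 0.42 -0.26 -0.33 0.67 -1; 0.41 -0.28 -0.33 0.67 -1; 0.39 -0.3 -0.33 0.67 -1"
  newtons: 120

```text
clock: 17.0
tcp_pos: [462.5, 92.7, 195.6]
tool_rot: [3.141, -0.001, -2.446]
force: [0.3, 0.3, -3.6]
opening: 0.174
```

Call:
arm_command:
  series: "0.38 -0.32 -0.33 0.67 -1; 0.36 -0.33 -0.33 0.67 -1; 0.35 -0.35 -0.33 0.67 -1; 0.36 -0.51 0 0.46 -1; 0.34 -0.52 0 0.46 -1; 0.33 -0.53 0 0.46 -1; 0.31 -0.54 0 0.46 -1; 0.29 -0.55 0 0.46 -1"
  newtons: 120

```text
clock: 17.8
tcp_pos: [440.4, -135.9, 244.5]
tool_rot: [-3.141, -0.0, -2.747]
force: [0.2, -0.4, -3.9]
opening: 0.177
```

```bash
python3 - <<'E'
from plan import *
s=ctrl.get_state();print(s["clock"],s["tcp_pos"],np.degrees(s["tool_rot"]),s["opening"],s["force"],s["moment"],s["joint_pos"])
im,d=ctrl.grab_frame("scene");cv2.imwrite("pics/s15.png",im)
plan([(433.2,-292.3,246,193.5)],-1,maxstep=32)
E
```

```text
17.8 [ 440.42060138 -135.90981707  244.51357337] [-1.79988637e+02 -2.20309942e-02 -1.57363359e+02] 0.1769700538346091 [ 0.21980285 -0.41647257 -3.87867493] [-0.17058633  0.35156649 -0.00452443] [-5.19770577e-01 -2.25453138e-01  2.05112383e+00 -4.39873011e-04
  1.31599934e+00 -2.48553998e+00]
0.258 -0.552 -0.005 0.445 -1; 0.241 -0.559 -0.005 0.444 -1; 0.224 -0.567 -0.006 0.445 -1; 0.206 -0.573 -0.005 0.444 -1; 0.188 -0.58 -0.006 0.445 -1
end [ 433.2 -292.3  246. ] -166.5
```

View pics/s15.png

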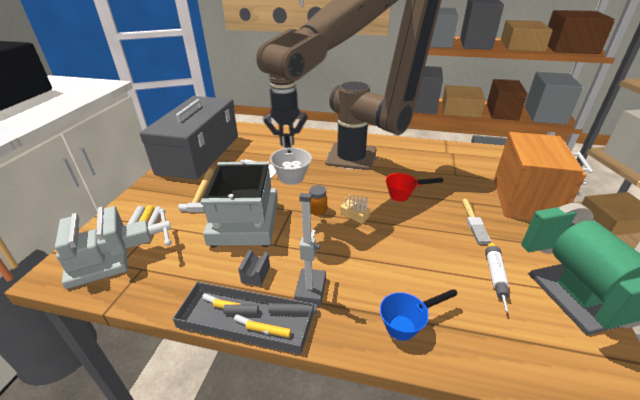

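Call:
arm_command:
  series: "0.26 -0.55 0 0.45 -1; 0.24 -0.56 0 0.44 -1; 0.22 -0.57 0 0.44 -1; 0.2 -0.57 0 0.44 -1; 0.18 -0.58 0 0.44 -1; 0 0 0 0 -1; 0 0 0 0 -1; 0 0 0 0 -1"
  newtons: 120

```text
clock: 18.65
tcp_pos: [435.3, -285.8, 244.4]
tool_rot: [3.141, -0.0, -2.899]
force: [-0.4, -0.1, -3.7]
opening: 0.169
```

```bash
cat > look.py <<'E'
from tilt import *
C=np.array([530.4,-269.0]);ax=np.array([.9724,.2334]);ay=np.array([-.2334,.9724])
def look(tag):
    s=ctrl.get_state();g=s["tcp_pos"];r=(g[:2]-C)
    print("t",s["clock"],"g_m",np.round([r@ax,r@ay],1),"TCPz",round(g[2],1),"yaw",round(np.degrees(s["tool_rot"][2]),2),"open",round(s["opening"],3),"F",np.round(s["force"],1),"M",np.round(s["moment"],2))
    im,d=ctrl.grab_frame("scene")
    cv2.imwrite(f"pics/{tag}.png",cv2.resize(im[90:240,170:330],None,fx=4,fy=4,interpolation=cv2.INTER_CUBIC))
    return s,im,cloud("scene",d)
E
python3 - <<'E'
from look import *
look("s16")
im,d=ctrl.grab_frame("top");P=cloud("top",d);cv2.imwrite("pics/t16.png",cv2.resize(im[120:270,340:480],None,fx=4,fy=4,interpolation=cv2.INTER_CUBIC))
E
```

```text
t 18.65 g_m [-96.4   5.9] TCPz 244.4 yaw -166.08 open 0.169 F [-0.4 -0.1 -3.7] M [-0.09  0.47  0.  ]
```

View pics/s16.png

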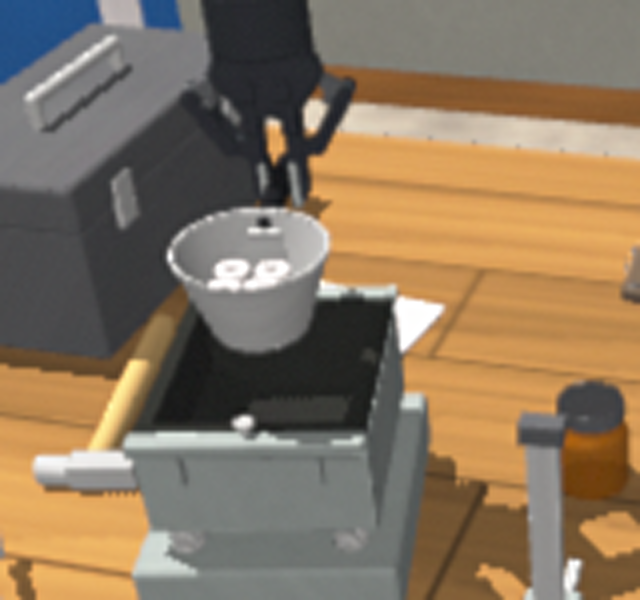

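View pics/t16.png

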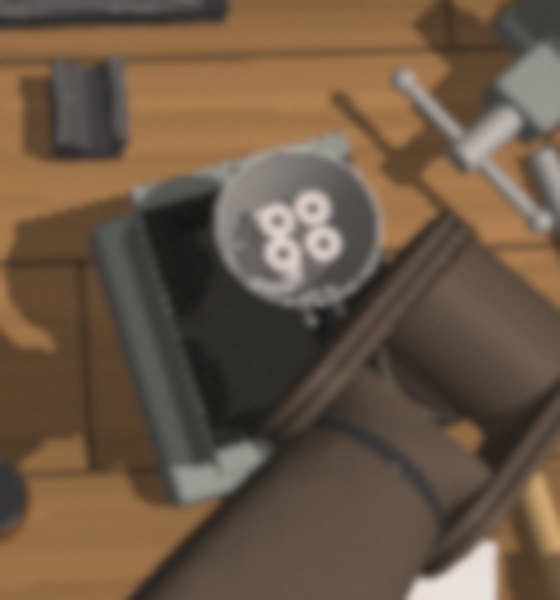

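```bash
cat >> look.py <<'E'
def rim(P,g,lo,hi):
    # points in rim height band in front of grip
    r=P[...,:2]-C;X=r@ax;Y=r@ay
    m=(P[...,2]>lo)&(P[...,2]<hi)&(X>-110)&(X<150)&(abs(Y)<90)
    return np.c_[X[m],Y[m],P[m][:,2]]
E
python3 - <<'E'
from look import *
s=ctrl.get_state()
for n in("top","scene"):
    im,d=ctrl.grab_frame(n);P=cloud(n,d);q=rim(P,0,280,300)
    A=np.c_[2*q[:,:2],np.ones(len(q))];x=np.linalg.lstsq(A,(q[:,:2]**2).sum(1),rcond=None)[0];print(n,len(q),x[:2],np.sqrt(x[2]+x[:2]@x[:2]),q.min(0),q.max(0),cv2.minEnclosingCircle(q[:,:2].astype(np.float32)))
    r=P[...,:2]-C;X=r@ax;Y=r@ay
    m=(P[...,2]>165)&(P[...,2]<180)&(abs(X)<125)&(abs(Y)<110)
    print(' rim pts',m.sum(),np.percentile(P[m][:,2],50),X[m].min(),X[m].max(),Y[m].min(),Y[m].max())
E
```

```text
top 275 [24.10887438  6.45479697] 55.07084319268708 [-49.79678991 -51.05604503 280.02988642] [ 84.25362476  61.34903103 292.84136511] ((17.228416442871094, 5.5047736167907715), 67.15083312988281)
 rim pts 684 174.02844092608348 -113.01719074782042 111.69195617698573 -87.61524148080473 83.07785224852415
scene 301 [-6.09785645 11.76828609] 65.44328821654476 [-105.11313017  -49.84581753  280.06863914] [ 85.64340746  61.59650968 299.99927326] ((-9.689786911010742, 6.492947578430176), 95.49339294433594)
 rim pts 869 172.10900742713955 -111.78959117447319 115.23875866000259 -85.14620664586313 84.53836652356316
```

Call:
arm_command:
  series: "0.07 -0.12 0 0.1 -1; 0 0 0 0 -1; 0 0 0 0 -1"
  newtons: 120

```text
clock: 19.15
tcp_pos: [433.5, -293.4, 244.9]
tool_rot: [-3.142, 0.0, -2.907]
force: [-0.2, -0.4, -4.0]
opening: 0.176
```

Call:
arm_command:
  series: "0 0 0 0 -1"
  newtons: 20

```text
clock: 19.25
tcp_pos: [433.5, -293.2, 244.8]
tool_rot: [3.141, 0.0, -2.907]
force: [0.7, -0.2, -3.4]
opening: 0.173
```

```bash
python3 - <<'E'
from look import *
s,im,P=look("s17")
E
```

```text
t 19.25 g_m [-99.9  -0.9] TCPz 244.8 yaw -166.53 open 0.173 F [ 0.7 -0.2 -3.4] M [-0.11  0.53  0.02]
```

View pics/s17.png

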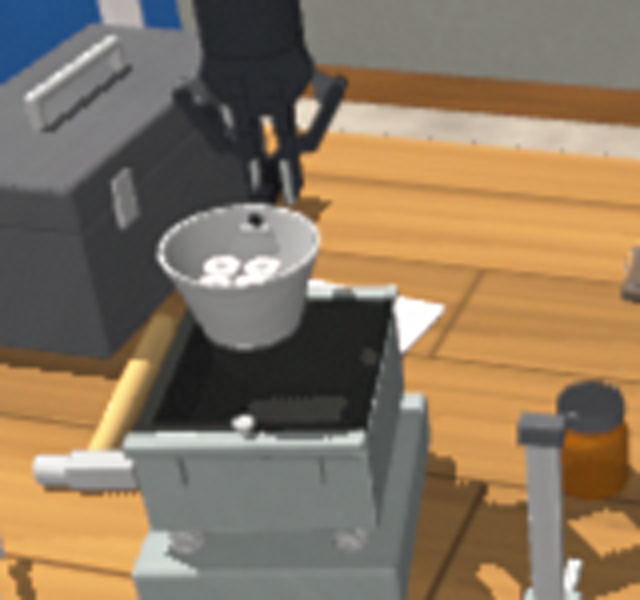

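Not drooping after 0.15 s. Try two more rows at 20 N.

Call:
arm_command:
  series: "0 0 0 0 -1"
  newtons: 20

```text
clock: 19.4
tcp_pos: [433.5, -293.2, 244.8]
tool_rot: [3.142, 0.0, -2.906]
force: [-0.1, -0.6, -3.2]
opening: 0.176
```

```bash
python3 - <<'E'
from look import *
s,im,P=look("s18")
E
```

```text
t 19.4 g_m [-99.9  -0.9] TCPz 244.8 yaw -166.53 open 0.176 F [-0.1 -0.6 -3.2] M [-0.09  0.45  0.04]
```

View pics/s18.png

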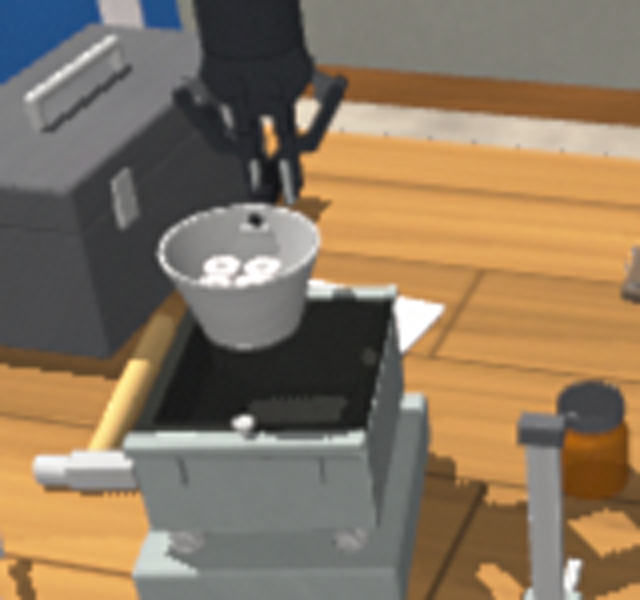

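Call:
arm_command:
  series: "0 0 0 0 -0.8; 0 0 0 0 -0.75; 0 0 0 0 -0.72"
  newtons: 20

```text
clock: 19.75
tcp_pos: [433.5, -293.2, 244.8]
tool_rot: [3.142, 0.0, -2.906]
force: [0.3, -0.0, -4.0]
opening: 0.175
```

```bash
cat >> look.py <<'E'
def cuptilt(P,g):
    # side profile: in machine x (fwd), z; use lip: fit plane to bright cup points? use top of envelope by fwd bin
    r=P[...,:2]-C;X=r@ax-g[0];Y=r@ay-g[1];Z=P[...,2]-(g[2]+34)
    m=(abs(Y)<65)&(X>-60)&(X<190)&(Z>-200)&(Z<40)&(P[...,2]>192)
    for a in range(-60,190,25):
        k=m&(X>=a)&(X<a+25)
        if k.sum():print((a,int(k.sum()),round(float(Z[k].max())),round(float(Z[k].min()))),end=' ')
    print()
E
python3 - <<'E'
from look import *
s,im,P=look("s19");g=s["tcp_pos"];r=g[:2]-C;cuptilt(P,[r@ax,r@ay,g[2]])
E
```

```text
t 19.75 g_m [-99.9  -0.9] TCPz 244.8 yaw -166.53 open 0.175 F [ 0.3 -0.  -4. ] M [-0.16  0.45 -0.03]
(-35, 11, 39, 4) (-10, 256, 40, -22) (15, 30, 40, -5) (40, 23, 7, -3) (65, 298, 9, -40) (90, 193, 10, -35) (115, 130, 10, -57) (140, 246, 7, -62) (165, 203, 7, -40)
```

View pics/s19.png

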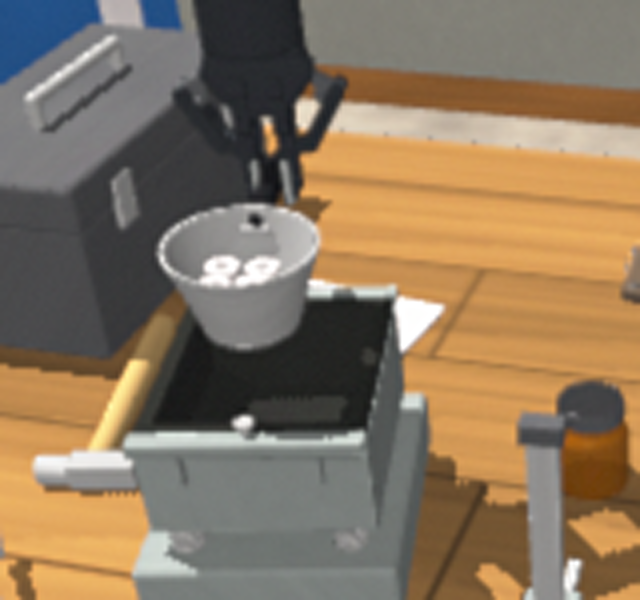

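Call:
arm_command:
  series: "0 0 0 0 -0.69; 0 0 0 0 -0.69"
  newtons: 20

```text
clock: 20.0
tcp_pos: [433.5, -293.2, 244.8]
tool_rot: [-3.142, -0.0, -2.907]
force: [-0.3, 1.1, -3.6]
opening: 0.173
```

```bash
python3 - <<'E'
from look import *
s,im,P=look("s20");g=s["tcp_pos"];r=g[:2]-C;cuptilt(P,[r@ax,r@ay,g[2]])
E
```

```text
t 20.0 g_m [-99.9  -1. ] TCPz 244.8 yaw -166.53 open 0.173 F [-0.3  1.1 -3.6] M [-0.07  0.45 -0.02]
(-35, 11, 35, 4) (-10, 249, 40, -23) (15, 36, 40, -17) (40, 22, 7, -4) (65, 309, 10, -39) (90, 189, 10, -31) (115, 125, 8, -58) (140, 241, 7, -60) (165, 205, 7, -41)
```

Call:
arm_command:
  series: "0 0 0 0 -0.67"
  newtons: 20

```text
clock: 20.15
tcp_pos: [433.5, -293.2, 244.8]
tool_rot: [-3.142, -0.0, -2.906]
force: [0.2, -0.5, -3.0]
opening: 0.176
```

```bash
python3 - <<'E'
from look import *
s,im,P=look("s21");g=s["tcp_pos"];r=g[:2]-C;cuptilt(P,[r@ax,r@ay,g[2]])
E
```

```text
t 20.15 g_m [-99.9  -0.9] TCPz 244.8 yaw -166.53 open 0.176 F [ 0.2 -0.5 -3. ] M [-0.17  0.48 -0.08]
(-35, 10, 39, -3) (-10, 253, 40, -23) (15, 35, 37, -6) (40, 20, 7, -3) (65, 297, 9, -39) (90, 193, 9, -34) (115, 135, 9, -57) (140, 241, 8, -61) (165, 207, 6, -40)
```

Call:
arm_command:
  series: "0 0 0 0 -0.655"
  newtons: 20

```text
clock: 20.3
tcp_pos: [433.5, -293.2, 244.8]
tool_rot: [3.142, -0.0, -2.907]
force: [-0.3, -1.1, -4.6]
opening: 0.175
```

```bash
python3 - <<'E'
from look import *
s,im,P=look("s22");g=s["tcp_pos"];r=g[:2]-C;cuptilt(P,[r@ax,r@ay,g[2]])
E
```

```text
t 20.3 g_m [-99.9  -0.9] TCPz 244.8 yaw -166.53 open 0.175 F [-0.3 -1.1 -4.6] M [-0.09  0.44  0.03]
(-35, 13, 35, 4) (-10, 250, 40, -22) (15, 33, 31, -4) (40, 22, 8, -3) (65, 298, 10, -40) (90, 203, 9, -37) (115, 123, 9, -62) (140, 241, 6, -62) (165, 205, 6, -40)
```

Call:
arm_command:
  series: "0 0 0 0 -0.645"
  newtons: 20

```text
clock: 20.45
tcp_pos: [433.5, -293.2, 244.8]
tool_rot: [3.142, -0.0, -2.906]
force: [-1.1, 1.0, -4.8]
opening: 0.186
```

```bash
python3 - <<'E'
from look import *
s,im,P=look("s23");g=s["tcp_pos"];r=g[:2]-C;cuptilt(P,[r@ax,r@ay,g[2]])
E
```

```text
t 20.45 g_m [-99.9  -0.9] TCPz 244.8 yaw -166.53 open 0.186 F [-1.1  1.  -4.8] M [-0.09  0.41  0.05]
(-35, 13, 38, 4) (-10, 257, 40, -21) (15, 30, 40, -5) (40, 21, 7, -2) (65, 304, 10, -41) (90, 188, 10, -33) (115, 132, 8, -63) (140, 240, 7, -61) (165, 202, 6, -37)
```

Call:
arm_command:
  series: "0 0 0 0 -0.635"
  newtons: 20

```text
clock: 20.6
tcp_pos: [433.5, -293.2, 244.8]
tool_rot: [-3.142, -0.0, -2.906]
force: [-0.4, 0.4, -4.8]
opening: 0.183
```

```bash
python3 - <<'E'
from look import *
s,im,P=look("s24");g=s["tcp_pos"];r=g[:2]-C;cuptilt(P,[r@ax,r@ay,g[2]])
E
```

```text
t 20.6 g_m [-99.9  -0.9] TCPz 244.8 yaw -166.53 open 0.183 F [-0.4  0.4 -4.8] M [-0.12  0.45 -0.03]
(-35, 10, 31, 5) (-10, 257, 40, -21) (15, 36, 40, -13) (40, 20, 6, -3) (65, 307, 9, -41) (90, 191, 9, -38) (115, 131, 8, -59) (140, 242, 7, -62) (165, 201, 5, -40)
```

Call:
arm_command:
  series: "0 0 0 0 -0.625"
  newtons: 20

```text
clock: 20.75
tcp_pos: [433.5, -293.2, 244.9]
tool_rot: [-3.142, 0.0, -2.906]
force: [1.0, 0.1, -3.9]
opening: 0.188
```

```bash
python3 - <<'E'
from look import *
s,im,P=look("s25");g=s["tcp_pos"];r=g[:2]-C;cuptilt(P,[r@ax,r@ay,g[2]])
E
```

```text
t 20.75 g_m [-99.9  -1. ] TCPz 244.9 yaw -166.53 open 0.188 F [ 1.   0.1 -3.9] M [-0.09  0.42  0.02]
(-35, 13, 38, 5) (-10, 256, 40, -21) (15, 37, 40, -4) (40, 23, 7, -4) (65, 301, 9, -41) (90, 196, 9, -35) (115, 130, 9, -60) (140, 245, 7, -63) (165, 198, 5, -40)
```

Call:
arm_command:
  series: "0 0 0 0 -0.615"
  newtons: 20

```text
clock: 20.9
tcp_pos: [433.7, -293.3, 245.0]
tool_rot: [-3.141, 0.001, -2.907]
force: [0.5, 0.6, -2.9]
opening: 0.196
```

```bash
python3 - <<'E'
from look import *
s,im,P=look("s26");g=s["tcp_pos"];r=g[:2]-C;cuptilt(P,[r@ax,r@ay,g[2]])
E
```

```text
t 20.9 g_m [-99.7  -1. ] TCPz 245.0 yaw -166.53 open 0.196 F [ 0.5  0.6 -2.9] M [-0.09  0.34  0.03]
(-35, 12, 38, 4) (-10, 264, 40, -21) (15, 32, 37, -5) (40, 24, 5, -6) (65, 317, 6, -47) (90, 206, 5, -40) (115, 157, 3, -63) (140, 244, 1, -70) (165, 158, -2, -40)
```

Call:
arm_command:
  series: "0 0 0 0 -0.625"
  newtons: 20

```text
clock: 21.05
tcp_pos: [433.7, -293.3, 245.0]
tool_rot: [-3.141, 0.001, -2.907]
force: [1.4, -0.1, -4.4]
opening: 0.199
```

```bash
python3 - <<'E'
from look import *
s,im,P=look("s27");g=s["tcp_pos"];r=g[:2]-C;cuptilt(P,[r@ax,r@ay,g[2]])
E
```

```text
t 21.05 g_m [-99.7  -1. ] TCPz 245.0 yaw -166.53 open 0.199 F [ 1.4 -0.1 -4.4] M [-0.1   0.34 -0.02]
(-35, 16, 38, 10) (-10, 281, 40, -19) (15, 46, 36, -15) (40, 38, -7, -22) (65, 410, -15, -87) (90, 277, -25, -83) (115, 197, -29, -85) (140, 104, -43, -87) (165, 29, -53, -63)
```

View pics/s27.png

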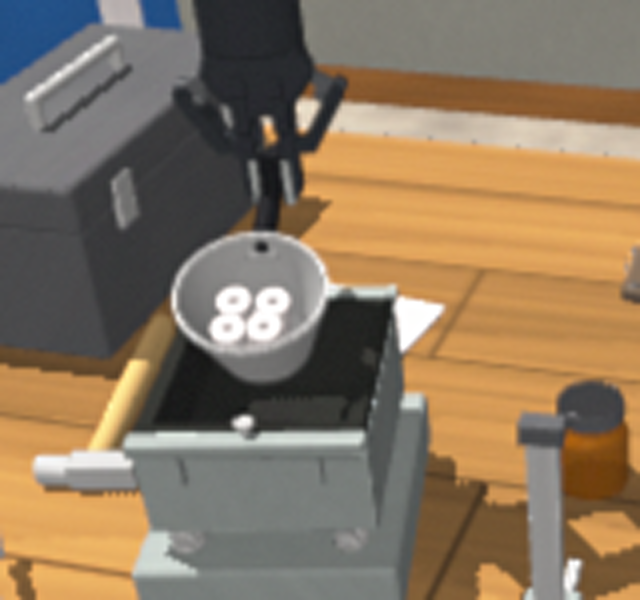

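Call:
arm_command:
  series: "0 0 0 0 -1"
  newtons: 60

```text
clock: 21.2
tcp_pos: [432.9, -293.2, 244.4]
tool_rot: [3.141, -0.002, -2.906]
force: [-0.8, -0.5, -4.1]
opening: 0.189
```

```bash
python3 - <<'E'
from look import *
s,im,P=look("s28");g=s["tcp_pos"];r=g[:2]-C;cuptilt(P,[r@ax,r@ay,g[2]])
E
```

```text
t 21.2 g_m [-100.4   -0.7] TCPz 244.4 yaw -166.52 open 0.189 F [-0.8 -0.5 -4.1] M [-0.06  0.48  0.  ]
(-35, 13, 38, 7) (-10, 286, 40, -19) (15, 64, 40, -30) (40, 211, -20, -86) (65, 305, -30, -86) (90, 125, -49, -86) (115, 34, -64, -86) (140, 5, -80, -86)
```

View pics/s28.png

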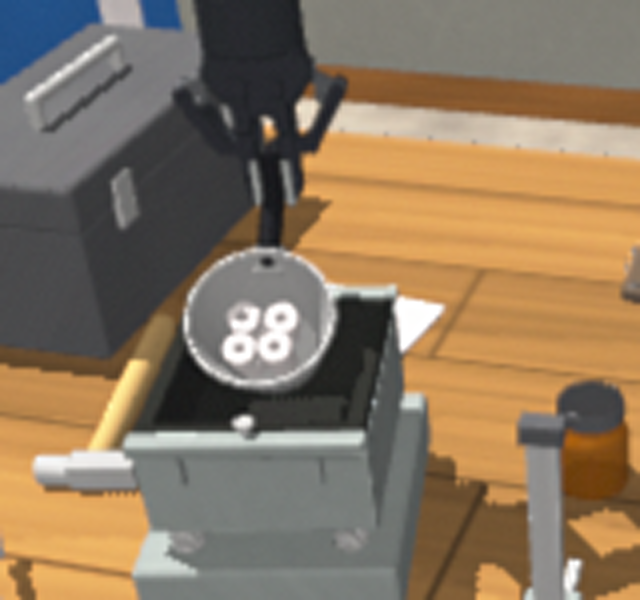

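Call:
arm_command:
  series: "-0.06 0 0.2 0 -1; -0.06 0 0.2 0 -1; 0 0 0 0 -1; 0 0 0 0 -1"
  newtons: 60

```text
clock: 21.65
tcp_pos: [439.2, -291.4, 223.8]
tool_rot: [3.14, -0.001, -2.906]
force: [0.9, -0.5, -3.3]
opening: 0.189
```

```bash
python3 - <<'E'
from look import *
s,im,P=look("s29")
im,d=ctrl.grab_frame("top");P=cloud("top",d);cv2.imwrite("pics/t29.png",cv2.resize(im[120:270,340:480],None,fx=4,fy=4,interpolation=cv2.INTER_CUBIC))
g=s["tcp_pos"];r=g[:2]-C;cuptilt(P,[r@ax,r@ay,g[2]])
E
```

```text
t 21.65 g_m [-94.   -0.5] TCPz 223.8 yaw -166.51 open 0.189 F [ 0.9 -0.5 -3.3] M [-0.07  0.31  0.  ]
(40, 97, -20, -65) (65, 79, -28, -65) (90, 38, -41, -66) (115, 6, -59, -65)
```

View pics/s29.png

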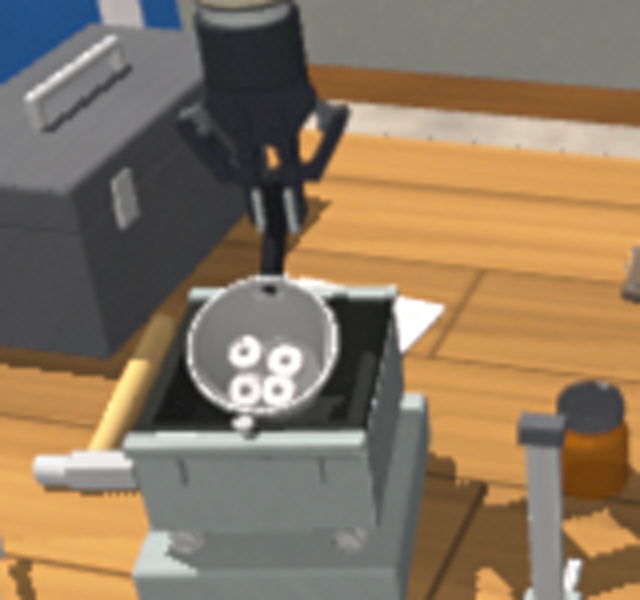

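View pics/t29.png

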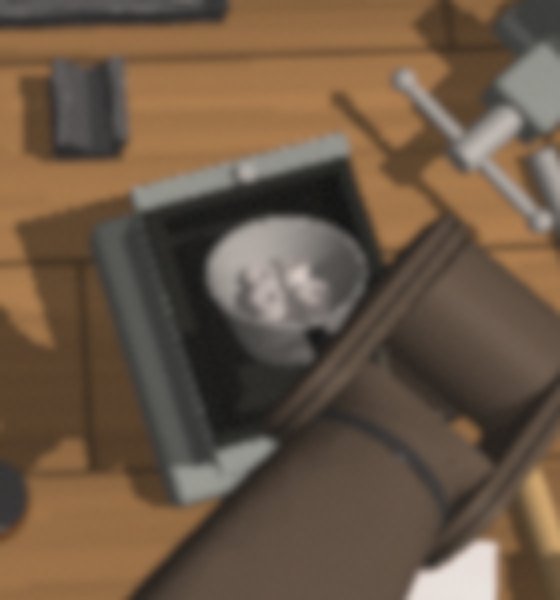

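```bash
python3 - <<'E'
from look import *
for n in("scene","top"):
    im,d=ctrl.grab_frame(n);P=cloud(n,d);r=P[...,:2]-C;X=r@ax;Y=r@ay;Z=P[...,2]
    m=(X>-60)&(X<84)&(abs(Y)<66)&(Z>150)&(Z<262)
    for a in range(-60,84,16):
        k=m&(X>=a)&(X<a+16)
        if k.sum()>3: print(n,a,k.sum(),'Y',Y[k].min().round(),Y[k].max().round(),'Z',Z[k].min().round(),Z[k].max().round())
    # trough walls at rim height
    k=(abs(X)<70)&(Z>168)&(Z<182)&(abs(Y)>60)&(abs(Y)<105)
    print(' wall Y+',np.percentile(Y[k&(Y>0)],[1,99]),'Y-',np.percentile(Y[k&(Y<0)],[1,99]) if (k&(Y<0)).any() else None)
E
```

```text
scene -60 40 Y -11.0 10.0 Z 163.0 245.0
scene -44 271 Y -33.0 28.0 Z 153.0 233.0
scene -28 217 Y -43.0 39.0 Z 150.0 229.0
scene -12 197 Y -52.0 52.0 Z 151.0 217.0
scene 4 120 Y -56.0 54.0 Z 151.0 210.0
scene 20 123 Y -56.0 55.0 Z 151.0 200.0
scene 36 33 Y -47.0 49.0 Z 151.0 186.0
scene 52 25 Y -32.0 32.0 Z 161.0 174.0
scene 68 8 Y 17.0 60.0 Z 170.0 172.0
 wall Y+ [69.05677307 81.37447973] Y- [-83.59648014 -69.97149726]
top -60 25 Y -11.0 11.0 Z 167.0 239.0
top -44 139 Y -32.0 30.0 Z 155.0 237.0
top -28 117 Y -44.0 42.0 Z 153.0 230.0
top -12 167 Y -56.0 50.0 Z 154.0 219.0
top 4 174 Y -57.0 52.0 Z 150.0 210.0
top 20 176 Y -57.0 50.0 Z 150.0 197.0
top 36 166 Y -53.0 43.0 Z 152.0 186.0
top 52 50 Y -33.0 28.0 Z 161.0 177.0
top 68 82 Y -65.0 64.0 Z 150.0 179.0
 wall Y+ [66.73404045 79.63746839] Y- [-85.4455553  -71.99911514]
```

Call:
arm_command:
  series: "-0.16 0 -0.2 0 -0.63; -0.16 0 -0.2 0 -0.6"
  newtons: 20

```text
clock: 22.05
tcp_pos: [455.8, -288.1, 246.0]
tool_rot: [-3.141, 0.001, -2.907]
force: [0.2, 0.5, -3.0]
opening: 0.202
```

```bash
cat >> look.py <<'E'
def side(n="scene"):
    im,d=ctrl.grab_frame(n);P=cloud(n,d);r=P[...,:2]-C;X=r@ax;Y=r@ay;Z=P[...,2]
    m=(X>-80)&(X<82)&(abs(Y)<62)&(Z>120)&(Z<275)
    for a in range(-80,84,20):
        k=m&(X>=a)&(X<a+20)
        if k.sum()>3: print((a,int(k.sum()),'Z',int(Z[k].min()),int(Z[k].max())),end=' ')
    print()
E
python3 - <<'E'
from look import *
s,im,P=look("s30");side()
E
```

```text
t 22.05 g_m [-77.   -1.1] TCPz 246.0 yaw -166.57 open 0.202 F [ 0.2  0.5 -3. ] M [-0.08  0.14  0.02]
(-80, 31, 'Z', 141, 274) (-60, 36, 'Z', 260, 274) (-40, 191, 'Z', 173, 265) (-20, 353, 'Z', 160, 250) (0, 278, 'Z', 147, 242) (20, 181, 'Z', 153, 228) (40, 95, 'Z', 166, 212) (60, 36, 'Z', 176, 195)
```

View pics/s30.png

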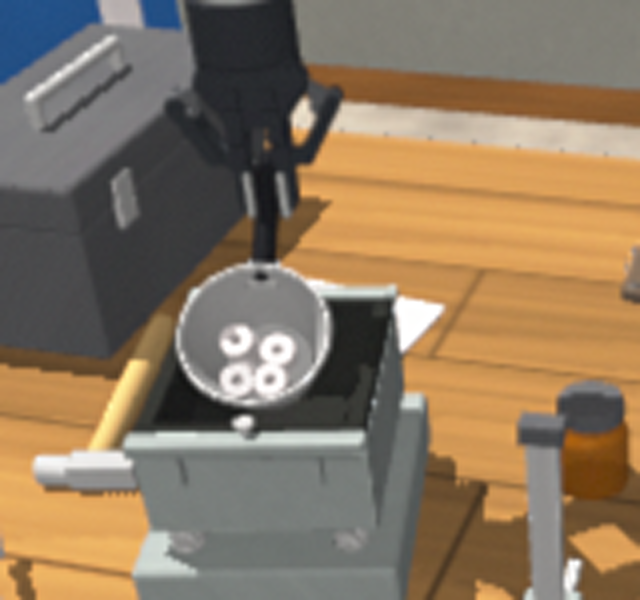

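Call:
arm_command:
  series: "0.1 0 0 0 -0.595"
  newtons: 20

```text
clock: 22.25
tcp_pos: [451.1, -289.4, 246.0]
tool_rot: [-3.14, 0.002, -2.905]
force: [-0.1, -0.2, -3.6]
opening: 0.208
```

```bash
python3 - <<'E'
from look import *
s,im,P=look("s31");side()
E
```

```text
t 22.25 g_m [-81.9  -1.3] TCPz 246.0 yaw -166.46 open 0.208 F [-0.1 -0.2 -3.6] M [ 0.04  0.15 -0.01]
(-80, 83, 'Z', 171, 274) (-60, 250, 'Z', 146, 264) (-40, 333, 'Z', 127, 238) (-20, 277, 'Z', 128, 222) (0, 196, 'Z', 134, 200) (20, 69, 'Z', 143, 175) (40, 12, 'Z', 149, 154)
```

View pics/s31.png

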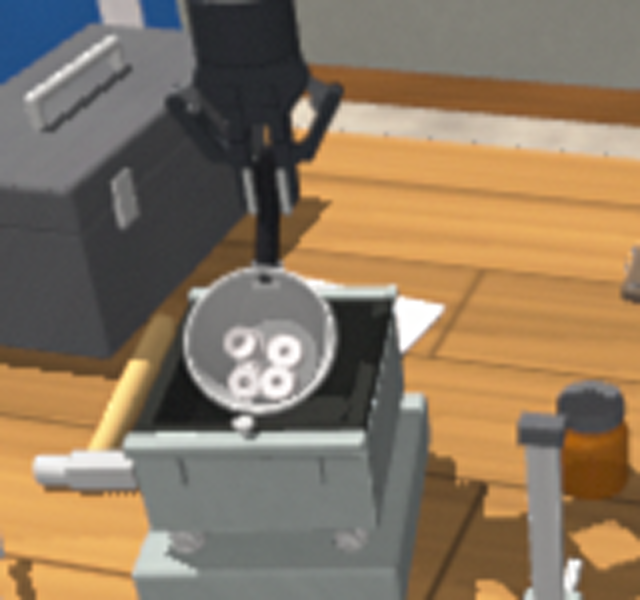

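Call:
arm_command:
  series: "-0.45 0 -0.2 0 -0.6; -0.3 0 -0.2 0 -0.62"
  newtons: 20

```text
clock: 22.55
tcp_pos: [486.3, -280.1, 263.8]
tool_rot: [3.14, -0.001, -2.908]
force: [0.5, -0.5, -3.9]
opening: 0.204
```

```bash
python3 - <<'E'
from look import *
s,im,P=look("s32");side()
im,d=ctrl.grab_frame("top");cv2.imwrite("pics/t32.png",cv2.resize(im[120:270,340:480],None,fx=4,fy=4,interpolation=cv2.INTER_CUBIC))
E
```

```text
t 22.55 g_m [-45.5  -0.5] TCPz 263.8 yaw -166.59 open 0.204 F [ 0.5 -0.5 -3.9] M [-0.    0.   -0.01]
(-80, 6, 'Z', 186, 190) (-60, 163, 'Z', 148, 204) (-40, 261, 'Z', 133, 274) (-20, 462, 'Z', 131, 258) (0, 205, 'Z', 132, 213) (20, 44, 'Z', 131, 156)
```

View pics/s32.png

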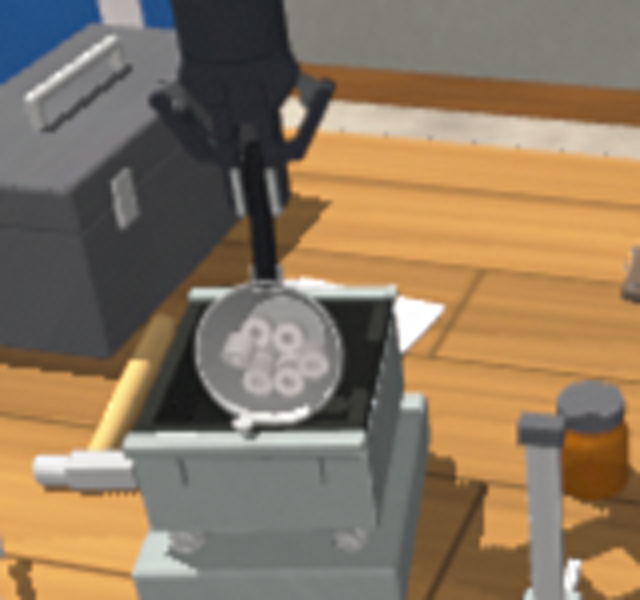

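View pics/t32.png

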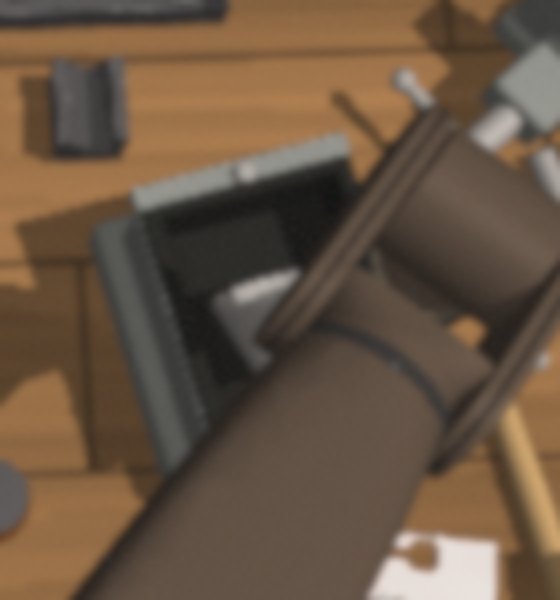

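Call:
arm_command:
  series: "0 0 0 0 -0.6; 0 0 0 0 -0.61; 0 0 0 0 -0.62"
  newtons: 20

```text
clock: 23.0
tcp_pos: [485.7, -280.5, 264.1]
tool_rot: [3.141, -0.001, -2.907]
force: [-0.4, -0.7, -4.4]
opening: 0.204
```

```bash
python3 - <<'E'
from look import *
s,im,P=look("s33");side()
E
```

```text
t 23.0 g_m [-46.1  -0.8] TCPz 264.1 yaw -166.57 open 0.204 F [-0.4 -0.7 -4.4] M [-0.04  0.07  0.01]
(-80, 45, 'Z', 134, 194) (-60, 164, 'Z', 149, 206) (-40, 298, 'Z', 143, 274) (-20, 444, 'Z', 129, 245) (0, 161, 'Z', 128, 189) (20, 14, 'Z', 128, 137)
```

View pics/s33.png

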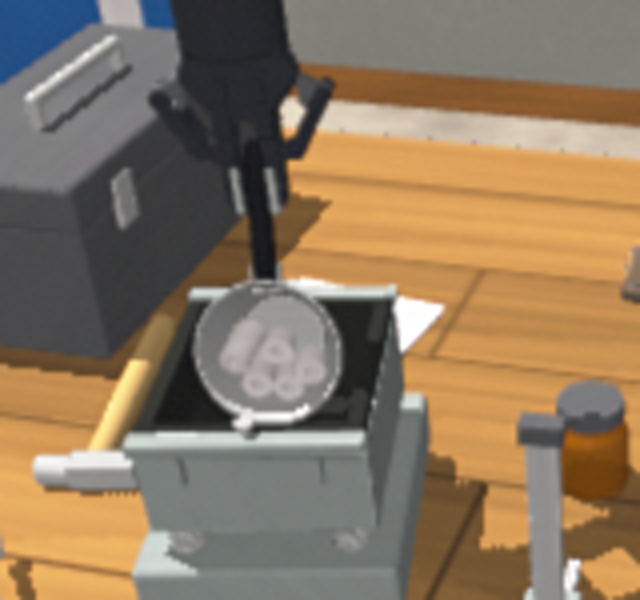

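Call:
arm_command:
  series: "-0.3 0 0.1 0 -1; -0.5 0 0.1 0 -1; -0.5 0 0 0 -1; -0.3 0 0 0 -1; 0 0 0 0 -1"
  newtons: 20

```text
clock: 23.6
tcp_pos: [565.8, -261.2, 254.1]
tool_rot: [3.141, -0.0, -2.905]
force: [0.1, -0.4, -3.6]
opening: 0.203
```

```bash
python3 - <<'E'
from look import *
s,im,P=look("s34");side()
im,d=ctrl.grab_frame("wrist");cv2.imwrite("pics/w34.png",im)
E
```

```text
t 23.6 g_m [36.2 -0.7] TCPz 254.1 yaw -166.42 open 0.203 F [ 0.1 -0.4 -3.6] M [ 0.   -0.02 -0.03]
(-80, 4, 'Z', 125, 160) (0, 202, 'Z', 133, 187) (20, 113, 'Z', 138, 274) (40, 351, 'Z', 143, 274) (60, 75, 'Z', 156, 218)
```

View pics/s34.png

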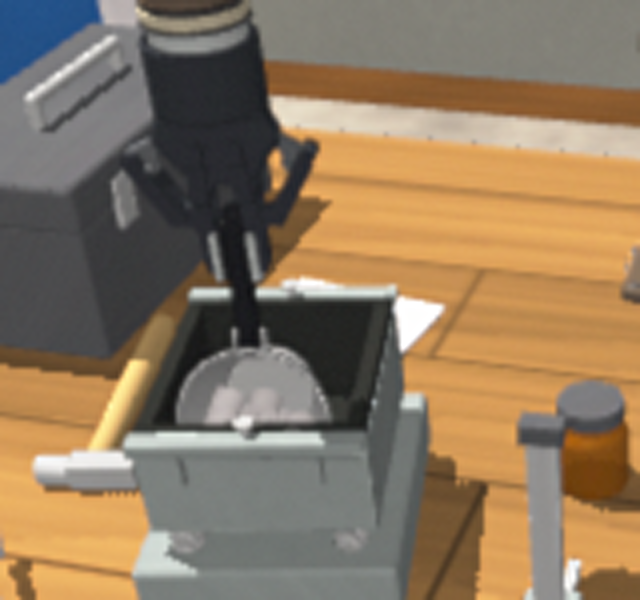

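View pics/w34.png

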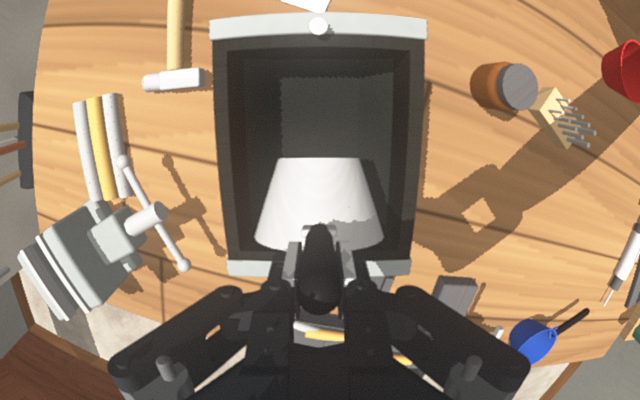

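Call:
arm_command:
  series: "-0.25 0 0 0 -1; -0.25 0 0 0 -1; -0.2 0 0 0 -1; 0 0 0 0 -1"
  newtons: 20

```text
clock: 24.15
tcp_pos: [599.6, -253.5, 254.9]
tool_rot: [-3.141, 0.001, -2.906]
force: [-1.3, -0.2, -3.4]
opening: 0.201
```

```bash
python3 - <<'E'
from look import *
s,im,P=look("s35");side()
st=ctrl.get_state();im,d=ctrl.grab_frame("wrist");cv2.imwrite("pics/w35.png",im)
P=cloud("wrist",d,st);r=P[...,:2]-C
for v,u in((165,320),(200,320),(225,320),(165,285),(165,360),(240,262)):print((v,u),np.round([r[v,u]@ax,r[v,u]@ay,P[v,u,2]]))
E
```

```text
t 24.15 g_m [70.9 -1. ] TCPz 254.9 yaw -166.47 open 0.201 F [-1.3 -0.2 -3.4] M [-0.14  0.23 -0.03]
(-80, 9, 'Z', 129, 172) (0, 40, 'Z', 137, 193) (20, 149, 'Z', 133, 200) (40, 149, 'Z', 145, 207) (60, 243, 'Z', 156, 274) (80, 33, 'Z', 170, 273) 
(165, 320) [ 38.   0. 202.]
(200, 320) [ 60.   0. 210.]
(225, 320) [ 59.  -0. 254.]
(165, 285) [ 39. -25. 195.]
(165, 360) [ 40.  29. 190.]
(240, 262) [110. -50. 174.]
```

View pics/s35.png

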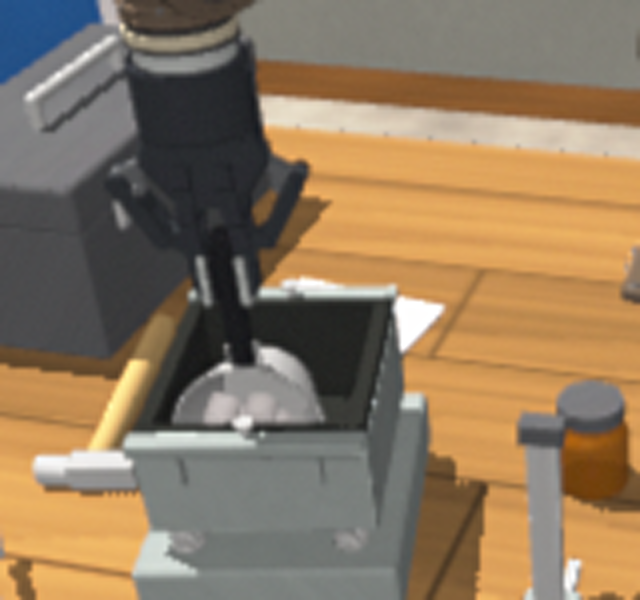

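View pics/w35.png

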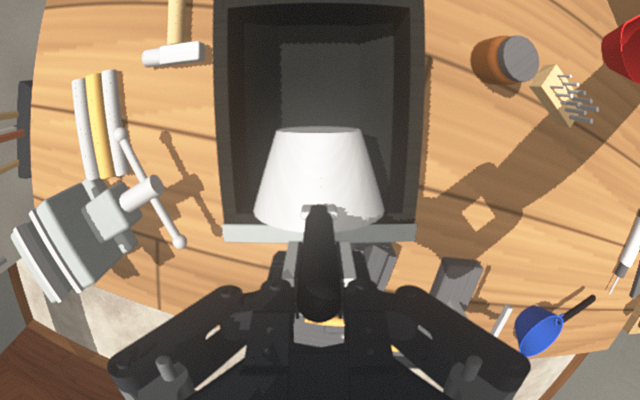

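Call:
arm_command:
  series: "-0.2 0 0 0 -1; -0.16 0 0 0 -1; 0 0 0 0 -1"
  newtons: 20

```text
clock: 24.6
tcp_pos: [616.5, -249.4, 254.9]
tool_rot: [-3.141, -0.0, -2.906]
force: [-1.7, -1.7, -2.2]
opening: 0.204
```

```bash
python3 - <<'E'
from look import *
s,im,P=look("s36");
st=ctrl.get_state();im,d=ctrl.grab_frame("wrist");cv2.imwrite("pics/w36.png",im)
P=cloud("wrist",d,st);r=P[...,:2]-C
for v in range(110,215,8):
  u=320;print((v,u),np.round([r[v,u]@ax,r[v,u]@ay,P[v,u,2]]))
E
```

```text
t 24.6 g_m [88.3 -1. ] TCPz 254.9 yaw -166.5 open 0.204 F [-1.7 -1.7 -2.2] M [-0.08  0.52  0.02]
(110, 320) [ 19.   0. 176.]
(118, 320) [ 23.   0. 201.]
(126, 320) [ 28.   0. 202.]
(134, 320) [ 33.  -0. 205.]
(142, 320) [ 39.   0. 205.]
(150, 320) [ 44.   0. 206.]
(158, 320) [ 49.   0. 208.]
(166, 320) [ 54.   0. 210.]
(174, 320) [ 59.   0. 211.]
(182, 320) [ 65.   0. 212.]
(190, 320) [ 70.   0. 212.]
(198, 320) [ 69.  -0. 231.]
(206, 320) [ 71.  -0. 241.]
(214, 320) [ 72.  -0. 251.]
```

View pics/w36.png

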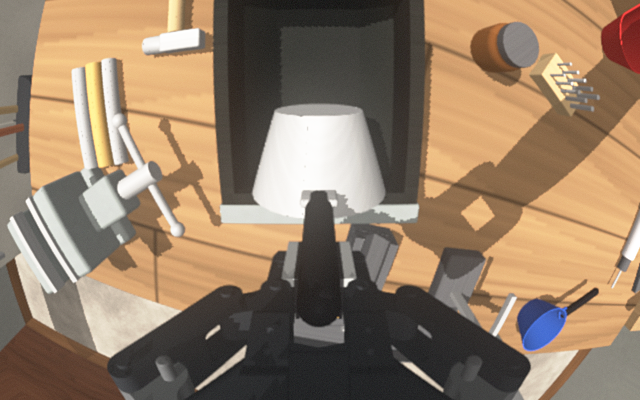

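View pics/s36.png

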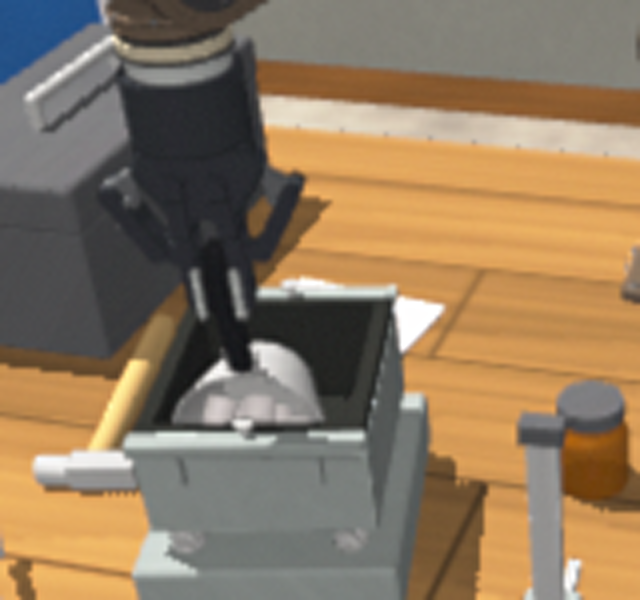

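Call:
arm_command:
  series: "0 0 0 0 -1; 0 0 0 0 -1; 0.4 0 0 0 -1; 0.8 0 0 0 -1; 0 0 0 0 -1; 0 0 0 0 -1"
  newtons: 120

```text
clock: 25.3
tcp_pos: [557.8, -263.6, 255.4]
tool_rot: [-3.141, 0.003, -2.908]
force: [-0.5, -0.3, -2.7]
opening: 0.183
```

```bash
python3 - <<'E'
from look import *
s,im,P=look("s37");
st=ctrl.get_state();im,d=ctrl.grab_frame("wrist");cv2.imwrite("pics/w37.png",im)
P=cloud("wrist",d,st);r=P[...,:2]-C
for v in range(110,215,12):
  u=320;print((v,u),np.round([r[v,u]@ax,r[v,u]@ay,P[v,u,2]]).tolist(),end=' ')
im,d=ctrl.grab_frame("top");cv2.imwrite("pics/t37.png",cv2.resize(im[120:270,340:480],None,fx=4,fy=4,interpolation=cv2.INTER_CUBIC))
E
```

```text
t 25.3 g_m [27.9 -1.2] TCPz 255.4 yaw -166.61 open 0.183 F [-0.5 -0.3 -2.7] M [-0.05 -0.11 -0.02]
(110, 320) [-40.0, -0.0, 172.0] (122, 320) [-34.0, -0.0, 203.0] (134, 320) [-26.0, -0.0, 204.0] (146, 320) [-18.0, -0.0, 207.0] (158, 320) [-10.0, -0.0, 209.0] (170, 320) [-2.0, -0.0, 210.0] (182, 320) [5.0, -0.0, 213.0] (194, 320) [10.0, -0.0, 223.0] (206, 320) [12.0, -0.0, 240.0]
```

View pics/s37.png

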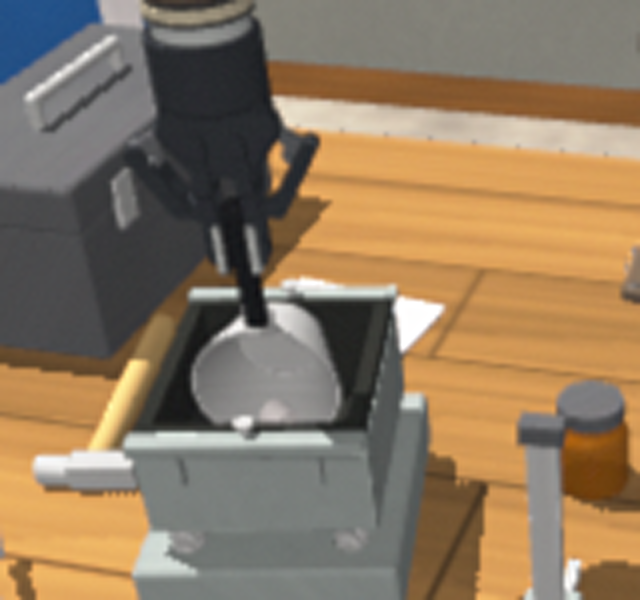

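View pics/w37.png

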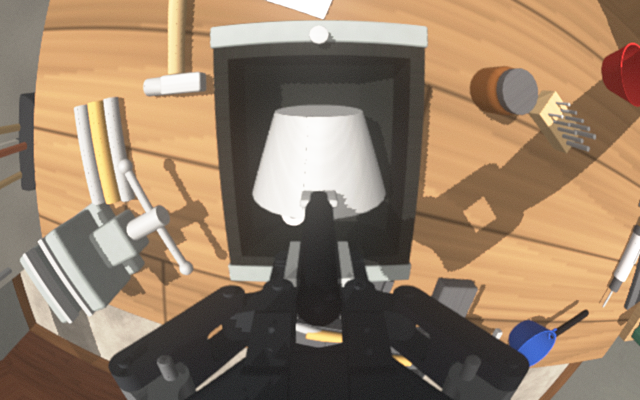

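View pics/t37.png

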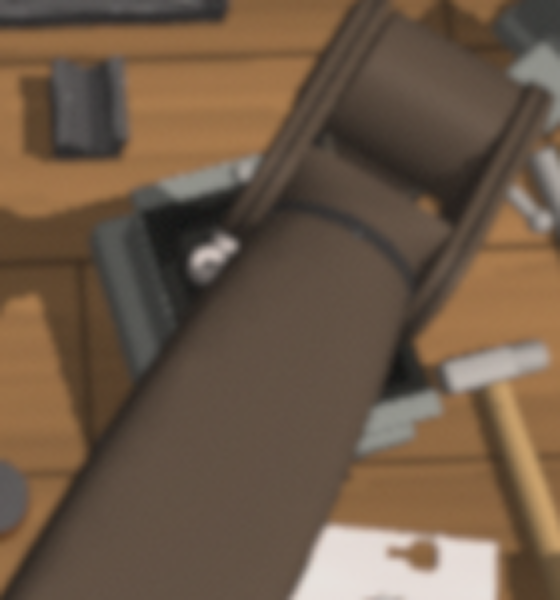

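Call:
arm_command:
  series: "0 0 -0.3 0 -1; 0 0 -0.3 0 -1; 0 0 0 0 -1; 0 0 0 0 -1"
  newtons: 120

```text
clock: 25.85
tcp_pos: [558.3, -263.8, 286.6]
tool_rot: [-3.139, 0.002, -2.906]
force: [-0.9, -0.0, -1.7]
opening: 0.181
```

```bash
python3 - <<'E'
from look import *
s,im,P=look("s38");
st=ctrl.get_state();im,d=ctrl.grab_frame("wrist");cv2.imwrite("pics/w38.png",im)
E
```

```text
t 25.85 g_m [28.4 -1.5] TCPz 286.6 yaw -166.51 open 0.181 F [-0.9 -0.  -1.7] M [ 0.04 -0.08  0.01]
```

View pics/s38.png

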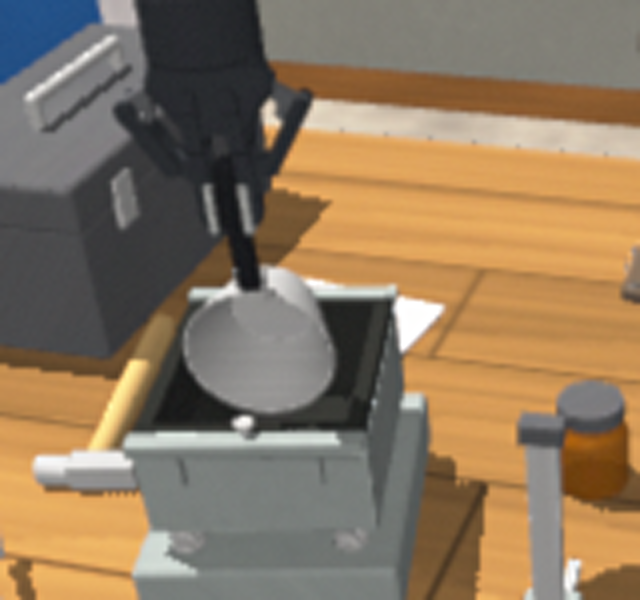

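View pics/w38.png

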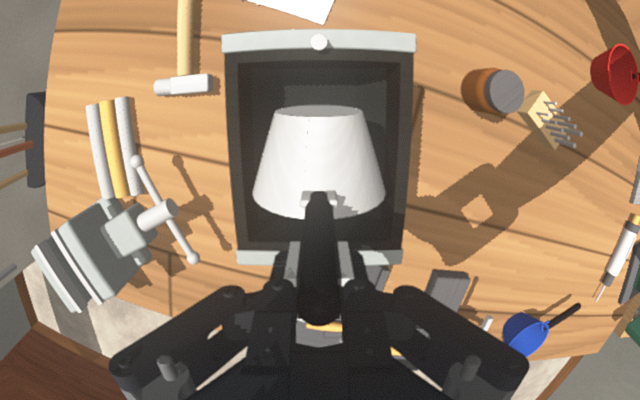

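```bash
python3 - <<'E'
from plan import *
plan([(548,-266,352,193.5),(550,0,352,193.5),(640,200,300,193.5),(681,254,175,193.5)],-1,maxstep=44)
E
```

```text
0.098 -0.003 -0.673 -0.003 -1; 0.099 -0.003 -0.674 -0.003 -1; -0.183 0.738 0 -0 -1; -0.183 0.738 0 -0 -1; -0.183 0.737 0 -0 -1; -0.183 0.738 0 -0 -1; -0.183 0.737 0 -0 -1; -0.183 0.738 0 -0 -1
-0.183 0.737 0 -0 -1; -0.447 0.578 0.173 -0 -1; -0.447 0.578 0.173 -0 -1; -0.447 0.578 0.174 -0 -1; -0.448 0.579 0.173 -0 -1; -0.447 0.578 0.174 -0 -1; -0.448 0.579 0.173 -0 -1; -0.262 0.215 0.625 -0 -1
-0.262 0.214 0.625 -0 -1; -0.263 0.215 0.625 -0 -1; -0.262 0.214 0.625 -0 -1
end [681. 254. 175.] -166.5
```

Call:
arm_command:
  series: "0.1 0 -0.5 0 -1; 0.1 0 -0.84 0 -1; 0 0 0 0 -1; 0 0 0 0 -1"
  newtons: 120

```text
clock: 26.35
tcp_pos: [548.0, -266.1, 352.8]
tool_rot: [-3.14, 0.002, -2.907]
force: [-0.8, -0.7, -3.0]
opening: 0.18
```

```bash
python3 - <<'E'
from look import *
s,im,P=look("s39");print(s["tcp_pos"])
im,d=ctrl.grab_frame("wrist");cv2.imwrite("pics/w39.png",im)
E
```

```text
t 26.35 g_m [17.8 -1.3] TCPz 352.8 yaw -166.54 open 0.18 F [-0.8 -0.7 -3. ] M [ 0.05 -0.06 -0.02]
[ 548.04989917 -266.06787802  352.82918754]
```

View pics/s39.png

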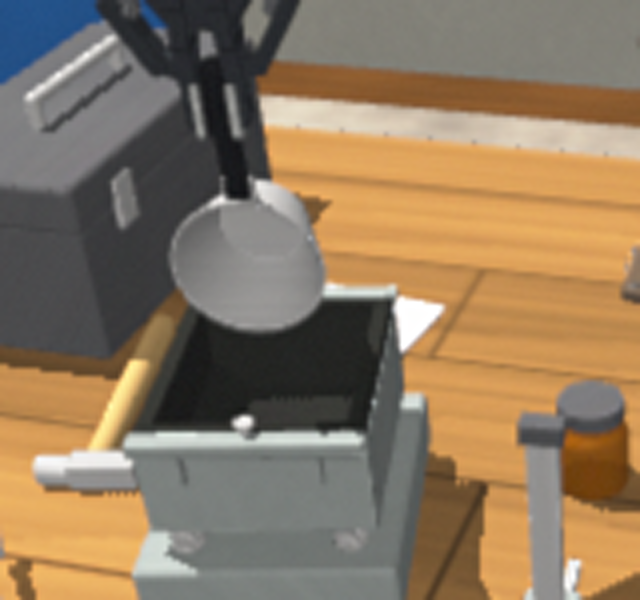

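Cup empty and clear of the trough. Carry it over.

Call:
arm_command:
  series: "-0.18 0.74 0 0 -1; -0.18 0.74 0 0 -1; -0.18 0.74 0 0 -1; -0.18 0.74 0 0 -1; -0.18 0.74 0 0 -1; -0.18 0.74 0 0 -1; -0.18 0.74 0 0 -1"
  newtons: 120

```text
clock: 27.15
tcp_pos: [547.8, 2.4, 349.1]
tool_rot: [3.14, -0.004, -2.907]
force: [0.0, -0.6, -2.0]
opening: 0.184
```

Call:
arm_command:
  series: "-0.45 0.58 0.17 0 -1; -0.45 0.58 0.17 0 -1; -0.45 0.58 0.17 0 -1; -0.45 0.58 0.17 0 -1; -0.45 0.58 0.17 0 -1; -0.45 0.58 0.17 0 -1; 0 0 0 0 -1; 0 0 0 0 -1"
  newtons: 120

```text
clock: 27.95
tcp_pos: [638.5, 201.7, 297.5]
tool_rot: [-3.141, -0.006, -2.905]
force: [-0.1, -0.1, -1.5]
opening: 0.18
```

```bash
python3 - <<'E'
from look import *
from plan import plan
s=ctrl.get_state();print(s["clock"],s["tcp_pos"],s["tool_rot"],s["joint_pos"])
im,d=ctrl.grab_frame("top");cv2.imwrite("pics/t40.png",im)
cv2.imwrite("pics/t40z.png",cv2.resize(im[130:260,345:465],None,fx=5,fy=4.5,interpolation=cv2.INTER_CUBIC))
im,d=ctrl.grab_frame("scene");cv2.imwrite("pics/s40.png",im)
plan([(681,254,185,193.5)],-1)
E
```

```text
27.95 [638.47777867 201.72930825 297.46700609] [-3.14122872 -0.00559998 -2.90487889] [ 1.55088140e-01  2.30894635e-01  1.49853914e+00 -8.29012364e-04
  1.41771059e+00 -1.65229428e+00]
-0.355 0.281 0.765 -0.005 -1; -0.355 0.281 0.765 -0.004 -1; -0.356 0.282 0.765 -0.005 -1
end [681. 254. 185.] -166.5
```

View pics/s40.png

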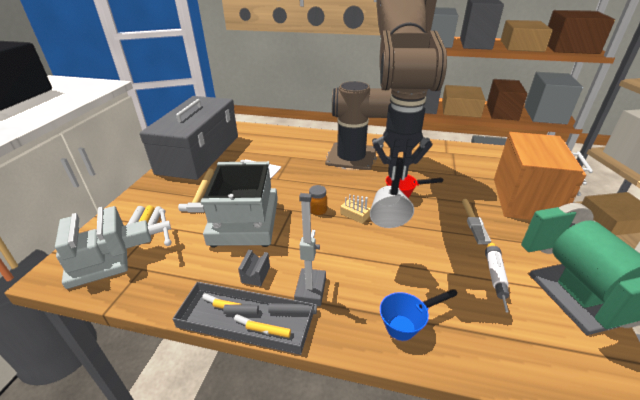

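View pics/t40z.png

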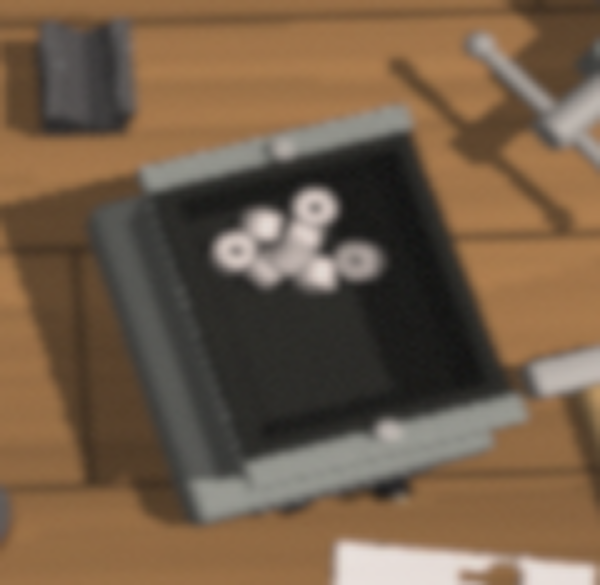

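Call:
arm_command:
  series: "-0.36 0.28 0.76 0 -1; -0.36 0.28 0.76 0 -1; -0.36 0.28 0.76 0 -1; 0 0 0.4 0 -1; 0 0 0 0 -1; 0 0 0 0 -1"
  newtons: 120

```text
clock: 28.65
tcp_pos: [682.4, 253.6, 167.6]
tool_rot: [-3.141, 0.0, -2.908]
force: [-0.5, -0.3, -1.8]
opening: 0.181
```

```bash
cat > bl.py <<'E'
from h import *
dr=np.array([.9724,.2334])
def bl(tag,crop=(150,330,350,500)):
    s=ctrl.get_state();g=s["tcp_pos"]
    print("t",s["clock"],"tcp",np.round(g,1),"F",np.round(s["force"],1),"M",np.round(s["moment"],2),"open",round(s["opening"],3))
    im,d=ctrl.grab_frame("scene");P=cloud("scene",d)
    a,b,c,e=crop;cv2.imwrite(f"pics/{tag}.png",cv2.resize(im[a:b,c:e],None,fx=3.3,fy=3.3,interpolation=cv2.INTER_CUBIC))
    r=P[...,:2]-g[:2];X=r@dr;Y=r@np.array([-dr[1],dr[0]]);Z=P[...,2]
    m=(abs(Y)<60)&(X>-90)&(X<215)&(Z>4)&(Z<g[2]+60)
    for x in range(-90,210,20):
        k=m&(X>=x)&(X<x+20)
        if k.sum()>3: print((x,int(k.sum()),int(Z[k].min()),int(Z[k].max())),end=' ')
    print()
E
python3 - <<'E'
from bl import *
bl("b1")
E
```

```text
t 28.65 tcp [682.4 253.6 167.6] F [-0.5 -0.3 -1.8] M [-0.03 -0.1  -0.01] open 0.181
(-70, 236, 37, 116) (-50, 336, 27, 120) (-30, 443, 18, 140) (-10, 497, 20, 227) (10, 91, 182, 227) (70, 223, 32, 67) (90, 566, 4, 64) (110, 239, 4, 63) (130, 121, 4, 64) (150, 77, 4, 65) (170, 183, 7, 66)
```

View pics/b1.png

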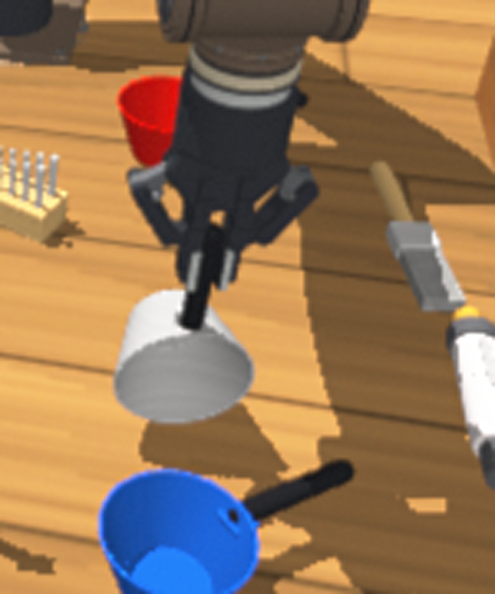

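Call:
arm_command:
  series: "0 0 0.2 0 -1; 0 0 0.2 0 -1; 0 0 0.06 0 -1; 0 0 0 0 -1; 0 0 0 0 -1"
  newtons: 120

```text
clock: 29.2
tcp_pos: [683.3, 254.8, 146.5]
tool_rot: [-3.141, 0.004, -2.906]
force: [-1.1, -0.1, 5.4]
opening: 0.181
```

Call:
arm_command:
  series: "0 0 0 0 -1; 0.25 0 0.02 0 -1; 0.31 0 0.04 0 -1; 0.31 0 0.06 0 -1; 0.3 0 0.09 0 -1; 0 0 0 0 -1"
  newtons: 20

```text
clock: 29.8
tcp_pos: [629.2, 242.0, 143.9]
tool_rot: [-3.141, 0.014, -2.906]
force: [-5.6, -2.1, 23.5]
opening: 0.182
```

```bash
python3 - <<'E'
from bl import *
bl("b2")
im,d=ctrl.grab_frame("wrist");cv2.imwrite("pics/bw2.png",im)
E
```

```text
t 29.8 tcp [629.2 242.  143.9] F [-5.6 -2.1 23.5] M [-0.25  0.72  0.03] open 0.182
(-50, 264, 9, 85) (-30, 250, 6, 93) (-10, 612, 4, 203) (10, 360, 4, 203) (130, 397, 12, 66) (150, 461, 4, 65) (170, 188, 4, 65) (190, 86, 4, 65)
```

View pics/b2.png

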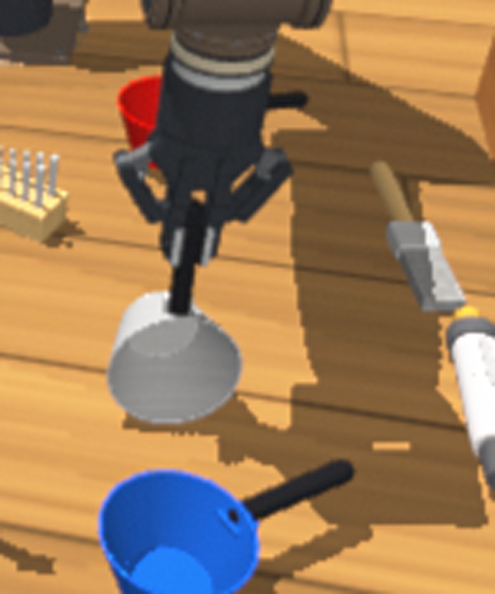

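View pics/bw2.png

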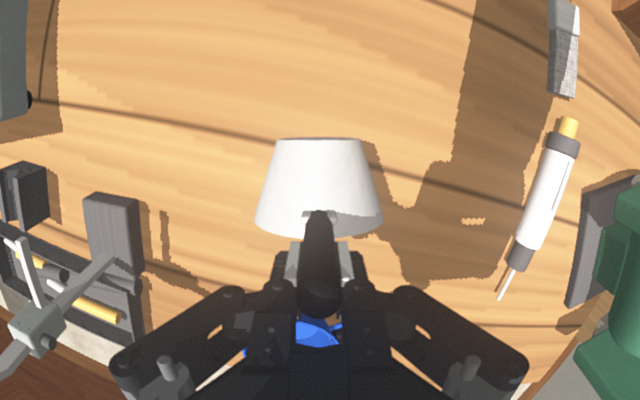

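Call:
arm_command:
  series: "0 0 0 0 -0.63; 0.2 0 0.05 0 -0.62; 0.25 0 0.06 0 -0.62; 0.25 0 0.06 0 -0.62; 0 0 0 0 -0.62"
  newtons: 20

```text
clock: 30.4
tcp_pos: [594.4, 233.6, 133.3]
tool_rot: [-3.141, 0.011, -2.906]
force: [-5.4, -1.1, 21.1]
opening: 0.192
```

```bash
python3 - <<'E'
from bl import *
bl("b3")
st=ctrl.get_state();im,d=ctrl.grab_frame("wrist");cv2.imwrite("pics/bw3.png",im)
P=cloud("wrist",d,st);r=P[...,:2]-st["tcp_pos"][:2]
for v in range(110,250,10): print(v,np.round([r[v,320]@dr,P[v,320,2]]).tolist(),end=' ')
E
```

```text
t 30.4 tcp [594.4 233.6 133.3] F [-5.4 -1.1 21.1] M [-0.35  0.85  0.01] open 0.192
(-30, 203, 12, 187) (-10, 456, 4, 193) (10, 396, 4, 193) (30, 229, 4, 102) (50, 82, 4, 41) (150, 9, 60, 65) (170, 520, 4, 67) (190, 381, 4, 64) 
110 [-65.0, -1.0] 120 [-56.0, -3.0] 130 [-46.0, -2.0] 140 [-37.0, -2.0] 150 [-27.0, -1.0] 160 [-18.0, -1.0] 170 [-25.0, 65.0] 180 [-18.0, 68.0] 190 [-12.0, 72.0] 200 [-6.0, 77.0] 210 [-0.0, 83.0] 220 [6.0, 87.0] 230 [12.0, 91.0] 240 [-2.0, 132.0]
```

View pics/b3.png

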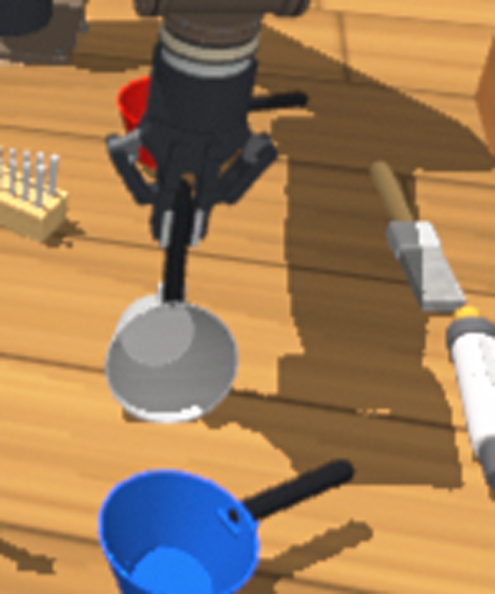

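Call:
arm_command:
  series: "0.34 0 0.02 0 -0.62; 0.33 0 0.04 0 -0.62; 0.28 0 0.08 0 -0.62; 0.28 0 0.08 0 -0.62; 0 0 0 0 -0.62"
  newtons: 20

```text
clock: 31.0
tcp_pos: [534.2, 219.3, 120.5]
tool_rot: [-3.141, 0.01, -2.906]
force: [-4.2, -1.8, 18.8]
opening: 0.193
```

```bash
python3 - <<'E'
from bl import *
bl("b4")
st=ctrl.get_state();im,d=ctrl.grab_frame("wrist");cv2.imwrite("pics/bw4.png",im)
P=cloud("wrist",d,st);r=P[...,:2]-st["tcp_pos"][:2]
for v in range(110,250,10): print(v,np.round([r[v,320]@dr,P[v,320,2]]).tolist(),end=' ')
E
```

```text
t 31.0 tcp [534.2 219.3 120.5] F [-4.2 -1.8 18.8] M [-0.13  0.36 -0.01] open 0.193
(-30, 14, 167, 180) (-10, 146, 134, 180) (10, 289, 31, 180) (30, 467, 6, 127) (50, 296, 4, 106) (70, 202, 5, 84) (90, 155, 11, 58) (110, 56, 19, 35) 
110 [-66.0, -1.0] 120 [-57.0, -2.0] 130 [-48.0, -1.0] 140 [-39.0, -1.0] 150 [-30.0, -2.0] 160 [-21.0, -0.0] 170 [-11.0, -0.0] 180 [-1.0, -2.0] 190 [9.0, -2.0] 200 [18.0, 0.0] 210 [29.0, -3.0] 220 [15.0, 53.0] 230 [21.0, 60.0] 240 [25.0, 67.0]
```

View pics/b4.png

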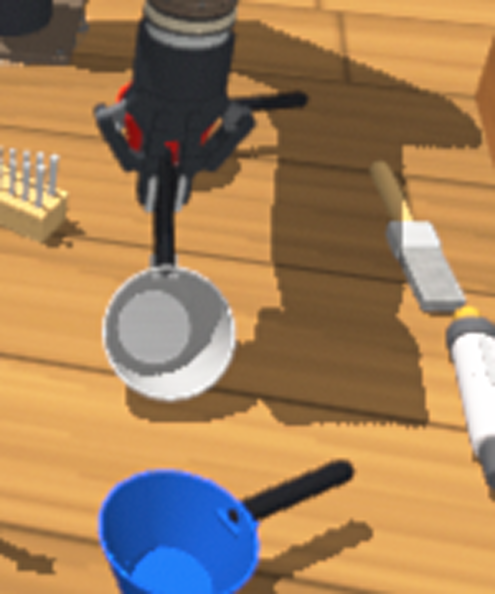

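View pics/bw4.png

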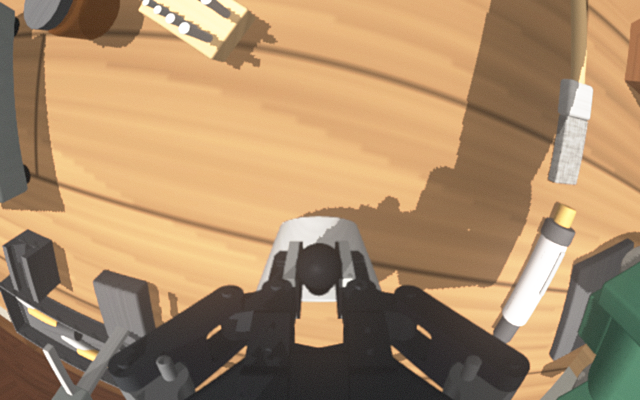

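Call:
arm_command:
  series: "0.3 0 0.13 0 -0.62; 0.3 0 0.14 0 -0.62; 0.24 0 0.17 0 -0.62; 0.24 0 0.17 0 -0.62; 0.2 0 0.2 0 -0.62; 0.2 0 0.2 0 -0.62; 0 0 0 0 -0.62"
  newtons: 20

```text
clock: 31.8
tcp_pos: [457.3, 201.0, 61.3]
tool_rot: [3.141, -0.003, -2.906]
force: [-0.5, -0.3, 2.1]
opening: 0.192
```

```bash
python3 - <<'E'
from bl import *
bl("b5")
E
```

```text
t 31.8 tcp [457.3 201.   61.3] F [-0.5 -0.3  2.1] M [ 0.04 -0.18  0.02] open 0.192
(-70, 7, 4, 30) (-30, 15, 101, 111) (-10, 96, 72, 120) (10, 87, 74, 121) (30, 35, 79, 94) (50, 88, 20, 88) (70, 490, 12, 86) (90, 269, 6, 80) (110, 124, 4, 73) (130, 78, 6, 68) (150, 71, 26, 60) (170, 11, 51, 57)
```

View pics/b5.png

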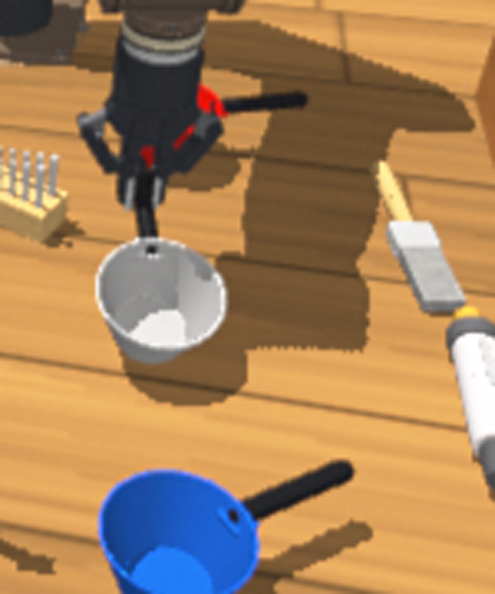

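Call:
arm_command:
  series: "0.13 0 0.2 0 -0.62; 0.12 0 0.22 0 -0.62; 0.11 0 0.22 0 -0.62; 0.09 0 0.18 0 -0.62; 0 0 0 0 -0.62; 0 0 0 0 -0.62"
  newtons: 20

```text
clock: 32.45
tcp_pos: [437.1, 196.1, 21.9]
tool_rot: [3.142, -0.002, -2.907]
force: [-0.8, -0.7, 1.8]
opening: 0.196
```

```bash
python3 - <<'E'
from bl import *
bl("b6")
E
```

```text
t 32.45 tcp [437.1 196.1  21.9] F [-0.8 -0.7  1.8] M [-0.04 -0.04 -0.02] open 0.196
(-50, 5, 9, 34) (-30, 11, 56, 70) (-10, 77, 36, 81) (10, 72, 39, 81) (30, 24, 51, 64) (50, 31, 53, 65) (70, 374, 4, 68) (90, 214, 4, 65) (110, 72, 5, 65) (130, 59, 5, 66) (150, 193, 4, 65) (170, 57, 42, 64)
```

View pics/b6.png

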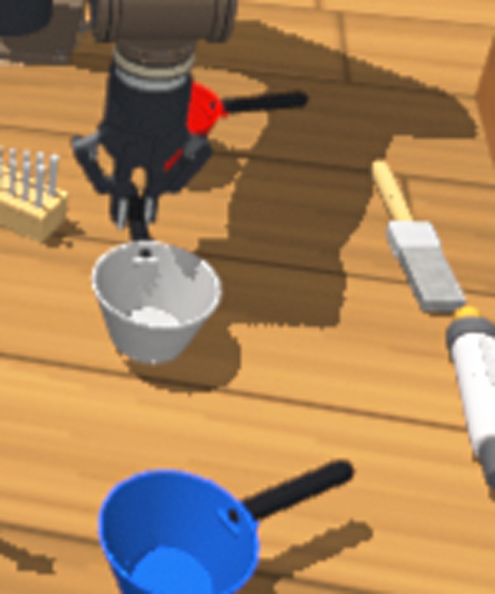

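Call:
arm_command:
  series: "0 0 0 0 -0.5; 0 0 0 0 -0.3; 0 0 0 0 -0.2; 0 0 0 0 -0.2; 0 0 -0.1 0 -0.2; 0 0 -0.4 0 -0.2; 0 0 -0.8 0 -0.2; 0 0 -0.8 0 -0.2"
  newtons: 20

```text
clock: 33.3
tcp_pos: [436.8, 196.0, 128.1]
tool_rot: [3.142, -0.002, -2.907]
force: [0.9, 0.7, 0.6]
opening: 0.404
```

Call:
arm_command:
  series: "0 0 -0.9 0 -0.2; 0 0 -0.9 0 -0.2; 0 0 0 0 -0.2; 0 0 0 0 -0.2; 0 0 0 0 -0.2"

```text
clock: 33.8
tcp_pos: [436.6, 196.0, 215.9]
tool_rot: [3.142, -0.003, -2.906]
force: [-0.2, -0.3, -1.1]
opening: 0.4
```

```bash
python3 - <<'E'
from bl import *
s=ctrl.get_state();print(s["clock"],s["tcp_pos"],s["force"],s["opening"])
im,d=ctrl.grab_frame("scene");cv2.imwrite("pics/f1.png",im)
imt,dt=ctrl.grab_frame("top");cv2.imwrite("pics/f2.png",imt)
S=cloud("scene",d);v,u=np.mgrid[0:400,0:640]
cv2.imwrite("pics/f3.png",np.hstack([cv2.resize(imt[150:240,360:455],(400,400),interpolation=cv2.INTER_CUBIC),cv2.resize(im[155:250,190:290],(400,400),interpolation=cv2.INTER_CUBIC)]))
for n in("collar0_mid",):
    r=ctrl.look_for(n,"top");print([(x["p"],(np.array(x["extent"])*[640,400,640,400]).round().tolist()) for x in r])
m=(abs(S[...,0]-557)<90)&(abs(S[...,1]-225)<90)&(S[...,2]>60)&(S[...,2]<75);print(np.percentile(S[m],[2,98],axis=0).round())
E
```

```text
33.8 [436.6298857  195.98826765 215.9045976 ] [-0.17640385 -0.28296593 -1.06698513] 0.4001814190235858
[(0.61, [448.0, 206.0, 490.0, 283.0])]
[[479. 171.  60.]
 [610. 277.  65.]]
```

View pics/f1.png

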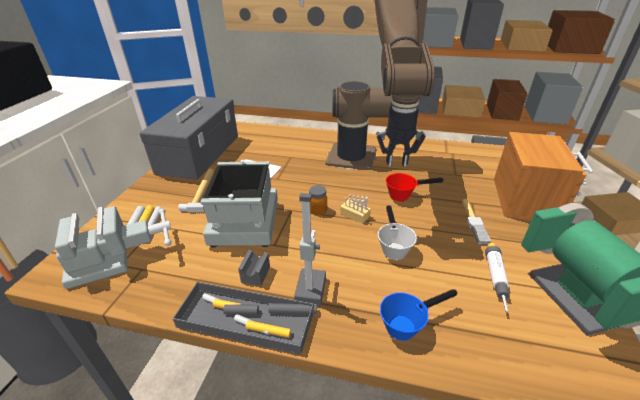

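View pics/f2.png

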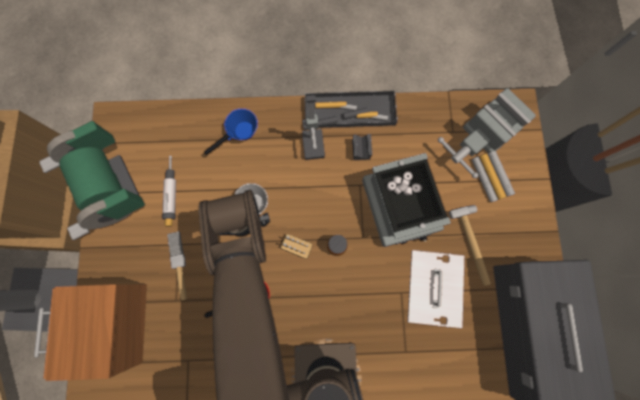

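View pics/f3.png

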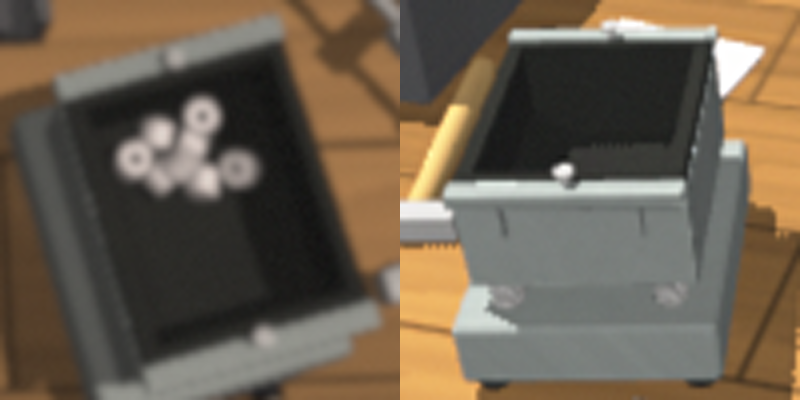

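```bash
python3 - <<'E'
from plan import *
plan([(470,100,330,193.5),(540,-200,360,193.5)],-0.2,maxstep=46)
im=cv2.imread("pics/f1.png");cv2.imwrite("pics/f4.png",cv2.resize(im[195:275,360:440],(560,560),interpolation=cv2.INTER_CUBIC))
E
```

```text
-0.051 -0.506 -0.574 -0.002 -0.2; -0.051 -0.505 -0.573 -0.002 -0.2; -0.051 -0.506 -0.574 -0.002 -0.2; -0.05 -0.505 -0.573 -0.002 -0.2; 0.006 -0.88 -0.086 -0 -0.2; 0.005 -0.88 -0.086 -0 -0.2; 0.006 -0.88 -0.086 -0 -0.2; 0.005 -0.88 -0.086 -0 -0.2
0.006 -0.88 -0.085 -0 -0.2; 0.005 -0.881 -0.086 -0 -0.2; 0.006 -0.88 -0.085 -0 -0.2
end [ 540. -200.  360.] -166.5
```

View pics/f4.png

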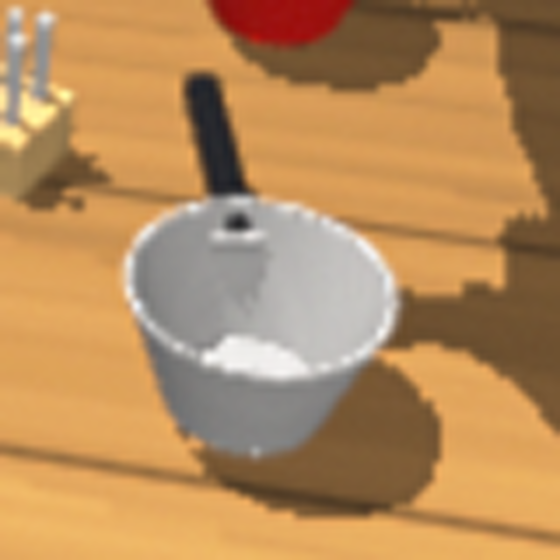

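The cup stands upright with only its sunlit floor visible. I'll take one wrist look into the trough to count the collars.

Call:
arm_command:
  series: "-0.05 -0.5 -0.57 0 -0.2; -0.05 -0.5 -0.57 0 -0.2; -0.05 -0.5 -0.57 0 -0.2; -0.05 -0.5 -0.57 0 -0.2; 0 -0.88 -0.09 0 -0.2; 0 -0.88 -0.09 0 -0.2; 0 -0.88 -0.09 0 -0.2; 0 -0.88 -0.09 0 -0.2"

```text
clock: 34.75
tcp_pos: [511.5, -71.5, 348.2]
tool_rot: [3.14, -0.002, -2.906]
force: [0.8, 0.6, -0.5]
opening: 0.4
```

Call:
arm_command:
  series: "0 -0.88 -0.09 0 -0.2; 0 -0.88 -0.09 0 -0.2; 0 -0.88 -0.09 0 -0.2; 0 0 0 0 -0.2; 0 0 0 0 -0.2; 0 0 0 0 -0.2"

```text
clock: 35.35
tcp_pos: [542.1, -197.2, 361.8]
tool_rot: [3.14, -0.001, -2.906]
force: [0.7, 0.8, -0.3]
opening: 0.401
```

```bash
python3 - <<'E'
from h import *
s=ctrl.get_state();print(s["clock"],s["tcp_pos"])
im,d=ctrl.grab_frame("wrist");cv2.imwrite("pics/g1.png",im)
cv2.imwrite("pics/g2.png",cv2.resize(im[40:280,180:420],(600,600),interpolation=cv2.INTER_CUBIC))
im,d=ctrl.grab_frame("top");cv2.imwrite("pics/g3.png",cv2.resize(im,(800,500)))
P=cloud("top",d);v,u=np.mgrid[0:400,0:640]
m=(u>222)&(u<280)&(v>170)&(v<230)&(P[...,2]>5)&(P[...,2]<80);print(P[m].min(0).round(),P[m].max(0).round())
k=(u>235)&(u<262)&(v>185)&(v<210);print('inside z',np.percentile(P[k][:,2],[2,25,50,95]).round())
E
```

```text
35.35 [ 542.11952588 -197.22486028  361.79346577]
[459. 140.   5.] [669. 322.  71.]
inside z [-1.  5. 17. 61.]
```

View pics/g2.png

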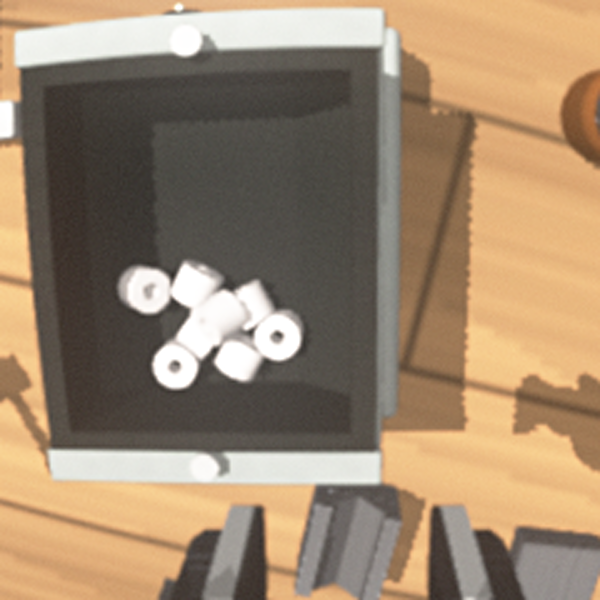

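View pics/g3.png

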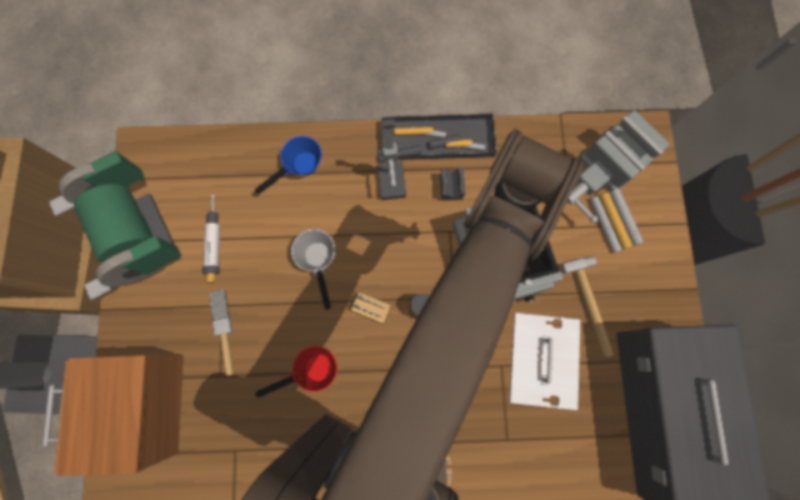

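```bash
python3 -c "
from cell import ctrl
print(ctrl.finish_job())"
```

```text
the job is handed in; nothing more can be done
None
```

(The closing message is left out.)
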